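# Load the jar steriliser and lock its lid

### The arm

A 6-joint arm with a two-finger parallel gripper is mounted at the origin on the work surface. World frame = base frame: x ahead of the robot, y to its left, z up, the work surface at z = 0. Lengths are in m, angles in rad, forces in N, time in s.
With the tool pointing down it reaches from about 0.25 to 0.725 m from the base axis. Payload 4 kg.
Tool frame: the origin (TCP) lies midway between the tips of the shut fingers; the grasp point (between the pads) lies 19 mm behind it; z points along the fingers, y is the direction in which the jaws open and shut (so a half turn about z gives the same grasp; the last joint's range is limited). The gripper opens to 85 mm and grips with 20 to 120 N. Pads are 22 mm wide; open, the fingers measure 114 mm over their backs; the gripper's body (76 mm by 85 mm) begins 54 mm behind the grasp point. The pads swing forward as they close: fully open they stand 13 mm farther back than shut.
Start: joints at [-1.284, 0.241, 0.005, 1.335, 0, 1.571], TCP at [0.141, -0.48, 0.196] pointing down, gripper open.
Joint ranges: [-2.72, 2.72], [-1.05, 1.87], [-1.09, 1.28], [-1.99, 2.15], [-1.42, 1.44], [-3.14, 3.14]. Speed limits (rad/s): [2.79, 2.79, 3.14, 3.14, 3.14, 3.14].

### API

Orientations are given as a unit quaternion [x, y, z, w].
In Python, from workcell import monitor, cams, order gives the robot as it stands.
- The arm moves only by the tool send_rows, never from a script. Its argument "moves" is a list of rows, each a list of 4 numbers: the shift along the tool's x, y, z as a fraction of full scale, then the turn about the tool's z as a fraction of full scale. A call has 1 to 20 rows; each row shifts and turns the commanded pose from where the row before left it, along the tool's axes as they then stand; what a row does not reach is not made up. Full scale, the value 1, is 100 cm for a shift and 0.1 rad for a turn. A row lasts 1/10 s, in which the tool goes at most 50 mm and 8.59 degrees, less where a joint would pass 70% of its speed; a pose out of reach is approached as far as the arm can. A call with a number of a shift or a turn outside -1 to 1 is refused whole. A call with a gripper value outside its range is refused whole. "claw" is the gripper's target within -1 to 1 (fully open at 1, half-way at 0, shut at -1), set as the call begins (left out, the last holds). The fingers move at their own pace and stop on an object; the grip force is fixed at half the most. Time passes only in rows, so rows that do not move let the fingers close. It gives the time, the measured TCP pose, the force and the opening at its end, in the units of the state.
- monitor.get_obs(): the state, without advancing time (a new reading comes with each control period).
- cams.camera(name): name is "scene" or "top" or "wrist"; returns (picture, depth): 420x560x3 uint8, blue, green, red; 420x560 float32, m along the optical axis (not along the pixel's ray), 0 where there is no reading.
- cams.camera_info(name): a dict with "intrinsics" (3x3 intrinsics, pixels), "T" (4x4, takes a point from camera to world coordinates); the wrist camera has in their place "mount" (4x4, takes a point from camera to tool coordinates, whose origin is the TCP and whose axes are the flange's). Camera axes: x right, y up, looking along -z (the intrinsics and any distortion apply to the point x, -y, -z); pixel columns grow to the right and rows downward; lengths in m; the calibration is good to about 2 mm. A picture is of the moment at which its call begins: read the wrist's pose just before it. camera_info takes no time and is no camera call.
- order.job_done(): hands the job in, once; it reports no verdict.
The state is a dict: "clock": time; "joint_pos": joint angles; "joint_vel": joint speeds; "tau": joint torques, N m; "eef_pos": TCP position; "tool_rot": TCP orientation; "ft_force": force on the tool from outside, world axes, zero at the start; "ft_torque": the same for the moment, N m; "grip_width": finger opening in m.
Only numpy, scipy, OpenCV 4.12 (cv2) and the standard library are available. Lean on these libraries where they do the work, as an engineer would, in place of code of your own. Each camera call takes 0.05 s, during which the arm holds its last target.

### The job

Load the steriliser with the jars of ointment from the green mat: wind the star wheel on its lid anticlockwise by its spokes as far as it goes, to draw the lock bolts, lift the lid back until it rests on its stop by itself, and stand every jar upright on the plate in the chamber, setting each down rather than dropping it. Then lower the lid gently until it is shut, without letting it slam, and wind the star wheel clockwise back to its stop so that the bolts are fully home. Do not knock the pressure gauge on the lid, and leave the mortar, the herb pot and the weighing pan where they are.

Things in the scene. Friction and masses are not known exactly. Their poses are not given: they have to be found in the camera images.
- steriliser: the drop-in steriliser, fixed: a round aluminium chamber standing 90 mm out of the counter on a 300 x 280 mm steel plate 4 mm thick. Origin on the chamber axis at counter height; x points from its front to its hinge (roughly away from the robot), y left, z up. Outside diameter 214 mm. Four keepers (hooks for the bolts), 112 mm high, stand around the rim, 46 degrees off -x and 54 off +x
- chamber (a point): centre of the flat loading plate in the chamber on which the jars stand, 32 mm above the counter, 58 mm below the rim (rim at 90 mm); clear inside diameter 190 mm. The keepers outside the rim reach from 108 to 131 mm from the axis and stand 22 mm above the rim
- lid (a joint): angle of the lid (aluminium disc 214 x 8 mm, about 0.9 kg with wheel and gauge) about its hinge at the far side, rad: 0 shut, growing as it opens up and back, 1.7 on its stop, where it stays by itself. Below about 1.4 it falls shut if let go; lightly damped. The bolts hold it shut until the wheel is past about 4.5 rad, and it cannot shut while they are out
- lid_handle (a point): centre of the black T-handle on the lid's front edge: a bar 18 mm thick, 44 mm long along the steriliser's y, 246 mm from the hinge axis, 15 mm clear of the lid, on a stem 12 mm wide in its middle. Lid shut: 94 mm up, free space at its ends, in front and below. Lid on its stop: uppermost, 340 mm up. Pinched lengthwise by its two ends it turns between the fingers as the lid swings
- lid_hinge (a point): middle of the lid's hinge axis, 94 mm above the counter, 115 mm from the chamber axis along the steriliser's +x; the axis runs along its y
- wheel (a joint): turn of the star wheel on the lid, rad, growing anticlockwise seen from above the shut lid: 0 is its stop with the bolts fully home, 5.2 its stop with the bolts fully drawn. It starts within 0.7 of the first. Each brass bolt slides 16 mm over the whole turn. The wheel stays where it is left and turns against a friction of about 0.2 Nm
- wheel_hub (a point): centre of the star wheel at spoke height, 42 mm above the lid's top, 140 mm above the counter with the lid shut. Its x axis lies along one of five equal spokes 72 degrees apart: steel bars 11 mm thick with red balls 22 mm in diameter 80 mm from the centre. Hub 40 mm in diameter, top 14 mm above the spokes. Below the spoke axes: gear housing (68 mm in diameter) 31 mm down, bolt guides 32 mm down
- spoke_ball (a point): centre of the red ball at the end of the spoke that lies along the hub's x axis, 80 mm from the wheel's centre
- gauge: the pressure gauge on the lid between wheel and hinge, fixed to the lid: brass stem, round steel dial case 54 mm in diameter, 20 mm thick, facing the front. Origin at the stem's foot on the lid's top, 100 mm from the lid's centre towards the hinge; dial centre 100 mm and top 127 mm above it. It keeps a gripper from following a spoke round the wheel's far side
- mat: the green rubber mat on which the jars stand at the start, 250 x 240 mm, 3 mm thick, fixed; origin at the centre of its underside
- jar0: an amber glass ointment jar with a white cap and a pale paper band, closed, one rigid piece, a plain cylinder 44 mm in diameter and 46 mm tall, about 0.14 kg; origin at the centre of its underside, z up along its axis. Between two and four jars are present (an absent one reads None)
- jar1: an amber glass ointment jar with a white cap and a pale paper band, closed, one rigid piece, a plain cylinder 44 mm in diameter and 46 mm tall, about 0.14 kg; origin at the centre of its underside, z up along its axis. Between two and four jars are present (an absent one reads None)
- jar2: an amber glass ointment jar with a white cap and a pale paper band, closed, one rigid piece, a plain cylinder 44 mm in diameter and 46 mm tall, about 0.14 kg; origin at the centre of its underside, z up along its axis. Between two and four jars are present (an absent one reads None)
- jar3: an amber glass ointment jar with a white cap and a pale paper band, closed, one rigid piece, a plain cylinder 44 mm in diameter and 46 mm tall, about 0.14 kg; origin at the centre of its underside, z up along its axis. Between two and four jars are present (an absent one reads None)
- mortar: brass mortar with its pestle, 88 mm in diameter and 88 mm tall (pestle up to 140 mm), loose, origin at the centre of its underside; leave alone
- herb_pot: white porcelain herb pot with a blue lid, 89 mm in diameter, 104 mm tall, loose, origin at the centre of its underside; leave alone
- weigh_pan: shallow aluminium weighing pan 150 x 130 mm, 29 mm tall, loose, origin at the centre of its underside; leave alone
Mind the look-alikes: they are no part of the job. Leave any red look-alike of the jar2 alone.

How it is judged:
On the way, in this order (a step that is already met when the one before it is completed fails the run):
1. the star wheel is wound anticlockwise to its stop, with the lid still shut (value of joint wheel above 4.95 rad and value of joint lid below 0.05 rad), for 0.2 s.
2. the lid is open, resting on its stop, and let go (value of joint lid above 1.62 rad and contact force between each of the arm, the fingers and lid below 0.3 N), for 0.3 s.
3. every jar stands upright on the plate in the chamber, let go, the lid still open (value of joint lid above 1.5 rad and horizontal distance between each of jar0, jar1, jar2, jar3 and chamber below 0.078 m and height (world z) of jar0 between 0.024 and 0.042 m and angle between each of jar0, jar1, jar2, jar3's own z axis and vertical below 0.2 rad and height (world z) of jar1 between 0.024 and 0.042 m and height (world z) of jar2 between 0.024 and 0.042 m and height (world z) of jar3 between 0.024 and 0.042 m and contact force between the fingers and jar0 below 0.3 N and contact force between the fingers and jar1 below 0.3 N and contact force between the fingers and jar2 below 0.3 N and contact force between the fingers and jar3 below 0.3 N), for 0.3 s.
4. the lid is lowered shut (value of joint lid below 0.04 rad and horizontal distance between each of jar0, jar1, jar2, jar3 and chamber below 0.078 m and height (world z) of jar0 between 0.024 and 0.042 m and angle between each of jar0, jar1, jar2, jar3's own z axis and vertical below 0.2 rad and height (world z) of jar1 between 0.024 and 0.042 m and height (world z) of jar2 between 0.024 and 0.042 m and height (world z) of jar3 between 0.024 and 0.042 m), for 0.2 s.
5. the star wheel is wound clockwise to its stop, bolts home (value of joint wheel below 0.25 rad and value of joint lid below 0.04 rad), for 0.2 s.
At the end, for the whole second after the job is handed in: every jar that is present stands upright (within 0.2 rad) and at rest on the plate inside the chamber (its axis within 78 mm of the chamber's), the lid is shut (joint below 0.04 rad) and the star wheel is back at its clockwise stop (joint below 0.25 rad) (all of step 5 and horizontal distance between each of jar0, jar1, jar2, jar3 and chamber below 0.078 m and height (world z) of jar0 between 0.024 and 0.042 m and angle between each of jar0, jar1, jar2, jar3's own z axis and vertical below 0.2 rad and height (world z) of jar1 between 0.024 and 0.042 m and height (world z) of jar2 between 0.024 and 0.042 m and height (world z) of jar3 between 0.024 and 0.042 m and linear speed of each of jar0, jar1, jar2, jar3 below 0.02 m/s); the robot touches nothing.
It fails at once if the lid slams: it comes down the last 0.15 rad faster than 2 rad/s (value of joint lid below 0.15 rad and velocity of joint lid below -2 rad/s).
It fails at once if the pressure gauge is knocked (more than 5 N) (contact force between any of the arm, the fingers and gauge above 5 N).
It fails at once if a jar is dropped into the chamber: it falls faster than 0.6 m/s inside it ((horizontal distance between jar0 and chamber below 0.09 m and height (world z) of jar0 between 0.04 and 0.085 m and linear speed of jar0 above 0.6 m/s) or (horizontal distance between jar1 and chamber below 0.09 m and height (world z) of jar1 between 0.04 and 0.085 m and linear speed of jar1 above 0.6 m/s) or (horizontal distance between jar2 and chamber below 0.09 m and height (world z) of jar2 between 0.04 and 0.085 m and linear speed of jar2 above 0.6 m/s) or (horizontal distance between jar3 and chamber below 0.09 m and height (world z) of jar3 between 0.04 and 0.085 m and linear speed of jar3 above 0.6 m/s)).
It fails at once if the mortar, the herb pot or the weighing pan is moved by more than 30 mm (distance of any of mortar, herb_pot, weigh_pan from where it was at the start of the episode above 0.03 m).
Of jar0, jar1, jar2, jar3 only 2 to 4 are there at a start; the rules pass over those that are not, and their reading is None.
At some moment in a run one of jar0, jar1, jar2, jar3 may be knocked a few centimetres aside while the robot is not near it.
It also fails if it takes over 210 s, if anything falls off the work surface, if the arm or the gripper's body presses on something with over 40 N, if the wrist force passes 120 N, or if a joint passes its speed limit or range.

## Working session

There is one attempt and no reset: what is moved stays moved. The work goes in short steps, Python scripts to look and compute and a tool call to move; the robot and the scene stay as the last step left them, time stands still between calls to the robot, and variables do not carry over. Pictures are saved under pics/ and viewed, and the job is handed in when it is done.

Besides the shell and the picture viewer there is one more tool, called after "Call:" as a command line: name --pt "numbers of a row" for each row, then --argument value for the rest. send_rows: Moves the arm, as the interface text tells. Its arguments: {"type":"object","properties":{"moves":{"type":"array","items":{"type":"array","items":{"type":"number","minimum":-1,"maximum":1}}},"claw":{"type":"number"}},"required":["moves"]}

```bash
ls; mkdir -p pics
python3 - <<'E'
from workcell import monitor, cams
import cv2, numpy as np
print(monitor.get_obs())
for n in ["scene","top","wrist"]:
    o=monitor.get_obs()
    p,d=cams.camera(n); cv2.imwrite(f"pics/{n}0.png",p); np.save(f"pics/{n}0.npy",d)
    print(n,cams.camera_info(n))
E
```

```text
pics
{'clock': 0.0, 'joint_pos': array([-1.28398098e+00,  2.41395788e-01,  3.71098492e-03,  1.33520904e+00,
        9.97000487e-06,  1.57077133e+00]), 'joint_vel': array([ 0.00027744, -0.00055714,  0.0003073 , -0.0013494 ,  0.00057409,
       -0.00119026]), 'tau': array([ 3.46980123e-04, -3.72321653e+01,  2.52405649e+01,  1.70132169e-02,
        3.12215416e-04,  2.27487874e-05]), 'eef_pos': array([ 0.14125023, -0.4788871 ,  0.19531658]), 'tool_rot': array([ 9.89732401e-01,  1.42928915e-01, -1.44937926e-04, -1.03870491e-03]), 'ft_force': array([-1.10221724, -0.12014045,  0.23954534]), 'ft_torque': array([ 0.01146539, -0.02576892,  0.01944179]), 'grip_width': 0.0852276563777667}
scene {'intrinsics': array([[450.28949579,   0.        , 283.85170826],
       [  0.        , 450.28949579, 201.68814951],
       [  0.        ,   0.        ,   1.        ]]), 'T': array([[ 0.72736075, -0.38170097,  0.57030756,  1.28007039],
       [ 0.68610613,  0.42180301, -0.59273991, -0.81018756],
       [-0.01430805,  0.82242725,  0.56869033,  0.87074294],
       [ 0.        ,  0.        ,  0.        ,  1.
[... 264 characters left out ...]
99988216, -0.00557433, -0.01430328, -0.03114391],
       [-0.01483588,  0.11152291,  0.99365111,  1.01053151],
       [ 0.        ,  0.        ,  0.        ,  1.        ]])}
wrist {'intrinsics': array([[347.87032259,   0.        , 279.58511676],
       [  0.        , 347.87032259, 204.78197734],
       [  0.        ,   0.        ,   1.        ]]), 'mount': array([[ 5.45743015e-04,  9.58437757e-01,  2.85301187e-01,
         7.05445166e-02],
       [ 9.99999508e-01, -7.59506476e-04,  6.38612615e-04,
        -5.03736995e-04],
       [ 8.28758541e-04,  2.85300698e-01, -9.58437700e-01,
        -1.78819005e-01],
       [ 0.00000000e+00,  0.00000000e+00,  0.00000000e+00,
         1.00000000e+00]])}
```

View pics/scene0.png

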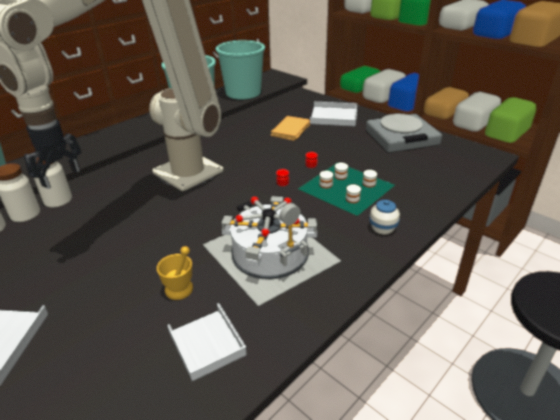

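View pics/top0.png

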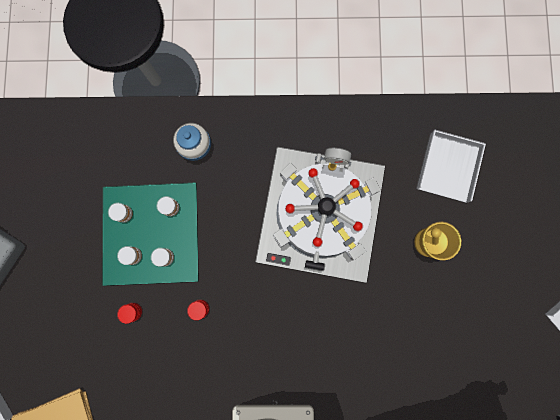

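View pics/wrist0.png

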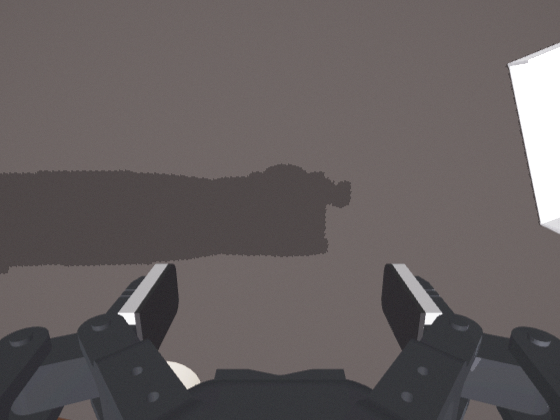

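The top view shows four white-capped jars on the green mat at (119,212), (167,206), (128,256) and (162,257). Two red look-alikes stand off the mat at (128,313) and (197,310). The steriliser hub is at (326,206), the handle at (315,266), the gauge at (337,160), the mortar at (437,240), the pan at (450,165) and the herb pot at (192,140).

```bash
cat > h.py <<'E'
from workcell import monitor, cams
import cv2, numpy as np
from scipy.spatial.transform import Rotation as R
def cloud(n, d, info=None, pose=None):
    i=cams.camera_info(n); K=i["intrinsics"]
    v,u=np.mgrid[0:d.shape[0],0:d.shape[1]]
    P=np.stack([(u-K[0,2])/K[0,0]*d,-(v-K[1,2])/K[1,1]*d,-d],-1)
    if n=="wrist":
        T=np.eye(4);T[:3,:3]=R.from_quat(pose[1]).as_matrix();T[:3,3]=pose[0];T=T@i["mount"]
    else: T=i["T"]
    return P@T[:3,:3].T+T[:3,3]
def proj(n,X,pose=None):
    i=cams.camera_info(n);K=i["intrinsics"]
    if n=="wrist":
        T=np.eye(4);T[:3,:3]=R.from_quat(pose[1]).as_matrix();T[:3,3]=pose[0];T=T@i["mount"]
    else: T=i["T"]
    p=(np.atleast_2d(X)-T[:3,3])@T[:3,:3]
    return np.stack([K[0,2]+K[0,0]*p[:,0]/-p[:,2],K[1,2]+K[1,1]*-p[:,1]/-p[:,2]],-1)
def snap(n,name):
    o=monitor.get_obs(); p,d=cams.camera(n); cv2.imwrite(f"pics/{name}.png",p); np.save(f"pics/{name}.npy",d)
    return p,d,(o["eef_pos"],o["tool_rot"])
def blobs(mask,P,amin=20):
    k,l,s,c=cv2.connectedComponentsWithStats(mask.astype(np.uint8))
    return [(c[j].round(1),s[j,4],np.median(P[(l==j)&(P[...,2]>-1)],axis=0).round(4)) for j in range(1,k) if s[j,4]>=amin]
E
python3 - <<'E'
from h import *
p=cv2.imread("pics/top0.png");d=np.load("pics/top0.npy");P=cloud("top",d)
hsv=cv2.cvtColor(p,cv2.COLOR_BGR2HSV)
print(p.shape,d.shape)
red=((hsv[...,0]<6)|(hsv[...,0]>174))&(hsv[...,1]>170)&(hsv[...,2]>80)
for b in blobs(red,P):print("red",b)
green=(hsv[...,0]>60)&(hsv[...,0]<95)&(hsv[...,1]>120)
for b in blobs(green,P,500):print("green",b)
cap=(P[...,2]>0.040)&(P[...,2]<0.06)&(P[...,1]>0.15)
for b in blobs(cap,P):print("cap",b)
hub=(P[...,2]>0.146)&(P[...,2]<0.165)
for b in blobs(hub,P,5):print("hub",b)
pl=(P[...,2]>0.003)&(P[...,2]<0.008)
for b in blobs(pl,P,300):print("plate",b)
pp=np.argwhere(P[...,2]>0.17)
for b in blobs(P[...,2]>0.17,P):print("gauge",b)
for u,v in [(437,240),(450,165),(192,140),(315,266)]: print(u,v,P[v,u])
E
```

```text
(420, 560, 3) (420, 560)
red (array([312.5, 172.3]), np.int32(55), array([ 0.6326, -0.0928,  0.1475]))
red (array([354.5, 183. ]), np.int32(60), array([ 0.6086, -0.1849,  0.1474]))
red (array([289.5, 207.9]), np.int32(59), array([ 0.5545, -0.044 ,  0.1472]))
red (array([357.5, 225.9]), np.int32(60), array([ 0.5148, -0.1889,  0.1473]))
red (array([317. , 241.4]), np.int32(61), array([ 0.4828, -0.1013,  0.1478]))
red (array([196.9, 309.8]), np.int32(208), array([0.3258, 0.1806, 0.0439]))
red (array([129. , 312.9]), np.int32(373), array([0.3191, 0.3388, 0.0442]))
green (array([148.7, 232.6]), np.int32(7340), array([0.5136, 0.313 , 0.0022]))
cap (array([199.4, 150.2]), np.int32(136), array([0.7042, 0.1696, 0.0484]))
cap (array([166. , 205.5]), np.int32(260), array([0.5759, 0.2554, 0.0479]))
cap (array([117.6, 211.8]), np.int32(263), array([0.5599, 0.3733, 0.0477]))
cap (array([  5.2, 249.8]), np.int32(323), array([0.4714, 0.6445, 0.0474]))
cap (array([126.9, 255.3]), np.int32(270), array([0.4557, 0.3465, 0.048 ]))
cap (array([160.4, 256.8]), np.int32(265), array([0.4507, 0.266 , 0.048 ])
[... 501 characters left out ...]
32(49), array([ 0.5148, -0.1899,  0.1479]))
hub (array([317.7, 241.4]), np.int32(49), array([ 0.4828, -0.1034,  0.1484]))
plate (array([292.7, 158.6]), np.int32(346), array([ 0.7012, -0.0525,  0.0042]))
plate (array([269.8, 241.3]), np.int32(482), array([0.4822, 0.0045, 0.0045]))
plate (array([353.5, 258.3]), np.int32(647), array([ 0.4343, -0.2082,  0.0042]))
gauge (array([337.3, 156.2]), np.int32(377), array([ 0.6504, -0.1396,  0.2168]))
gauge (array([267.3, 418.8]), np.int32(21), array([0.1374, 0.0023, 0.1935]))
437 240 [ 0.4864767  -0.37957966  0.0892674 ]
450 165 [ 0.68128152 -0.45518904  0.00071321]
192 140 [0.7257828  0.18596429 0.08846033]
315 266 [ 0.42893866 -0.09989762  0.10197021]
```

Run:
```python
import cv2
p=cv2.imread("pics/top0.png")[130:300,240:480]
cv2.imwrite("pics/c1.png",cv2.resize(p,None,fx=3.3,fy=3.3,interpolation=cv2.INTER_CUBIC))
```

```text
(no output)
```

View pics/c1.png

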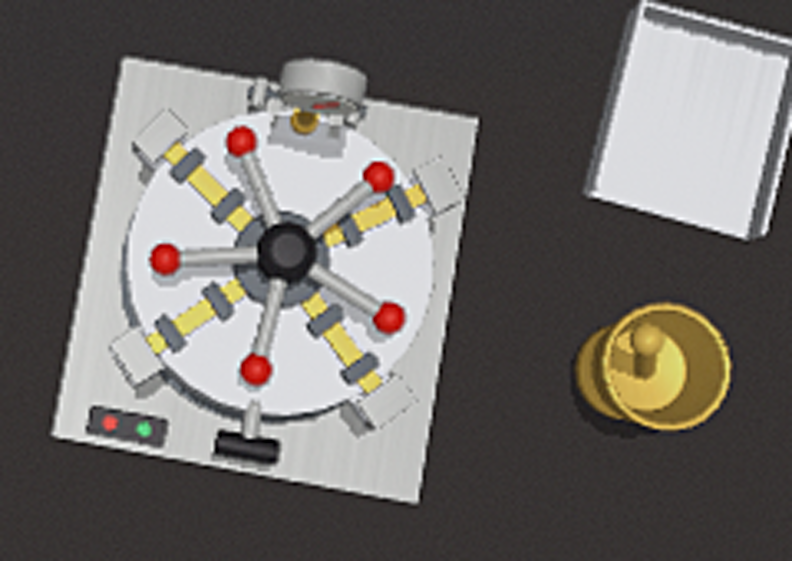

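Run:
```python
from h import *
p=cv2.imread("pics/top0.png");d=np.load("pics/top0.npy");P=cloud("top",d)
v=p.max(-1)
X=P[...,0];Y=P[...,1];Z=P[...,2]
near=(abs(X-.56)<.25)&(abs(Y+.12)<.22)
m=near&(Z<.012)&(v>110)
m=m.astype(np.uint8); k,l,s,c=cv2.connectedComponentsWithStats(m)
pts=np.concatenate([P[l==j][:,:2] for j in range(1,k) if s[j,4]>150])
r=cv2.minAreaRect((pts*1000).astype(np.float32)); print("plate rect",r)
lid=near&(abs(Z-.098)<.004)&(v>150)
q=P[lid][:,:2]
hull=cv2.convexHull((q*1000).astype(np.float32))
print("lid circ",cv2.minEnclosingCircle(hull), cv2.fitEllipse(hull))
h=near&(abs(Z-.153)<.006)&(np.hypot(X-.5587,Y+.1227)<.03)
print("hub",P[h].mean(0),h.sum(), cv2.minEnclosingCircle((P[h][:,:2]*1000).astype(np.float32)))
hd=near&(v<60)&(abs(Z-.10)<.012)&(X<.46)
print("handle",P[hd].mean(0),hd.sum(),cv2.minAreaRect((P[hd][:,:2]*1000).astype(np.float32)))
g=near&(Z>.17); print("gauge",P[g].min(0),P[g].max(0),cv2.minAreaRect((P[g][:,:2]*1000).astype(np.float32)))
c0=np.array([.559,-.1235])
B=np.array([[ 0.6326,-0.0935],[.6086,-.185],[.5545,-.044],[.5148,-.189],[.4828,-.102]])+[.0012,-.001]
print(np.degrees(np.arctan2(*(B-c0).T[::-1])), np.hypot(*(B-c0).T))
```

```text
plate rect ((560.3190307617188, -123.04388427734375), (281.31884765625, 301.2527160644531), 79.40245819091797)
lid circ ((562.4866333007812, -106.67507934570312), 124.74547576904297) ((556.94287109375, -119.6169204711914), (210.7480926513672, 265.5167541503906), 64.64250183105469)
hub [ 0.55856849 -0.12355472  0.15126611] 243 ((554.2659912109375, -129.62722778320312), 27.980083465576172)
handle [ 0.43103854 -0.09864572  0.09956099] 92 ((433.085205078125, -130.4852294921875), (20.26911163330078, 106.25218963623047), 3.5124402046203613)
gauge [ 0.4462757  -0.16721486  0.17505451] [ 0.66829712 -0.03114391  1.01053151] ((551.6304931640625, -101.15241241455078), (54.3890380859375, 247.0731201171875), 68.8105697631836)
[  21.19133859  -50.89578895   92.40719505 -122.88737707  164.71256558] [0.08022493 0.08054123 0.07856933 0.07919122 0.07775121]
```

```bash
cat >> h.py <<'E'
C=np.array([.560,-.123]);YAW=-.185
xs=np.array([np.cos(YAW),np.sin(YAW)]);ys=np.array([-xs[1],xs[0]])
def toS(w): w=np.asarray(w)[...,:2]-C; return np.stack([w@xs,w@ys],-1)
def toW(s): return C+s[0]*xs+s[1]*ys
def st():
    o=monitor.get_obs(); Rm=R.from_quat(o["tool_rot"]).as_matrix(); psi=np.arctan2(Rm[1,0],Rm[0,0])
    print("t",round(o["clock"],2),"W",(o["eef_pos"]*1000).round(1),"S",(toS(o["eef_pos"])*1000).round(1),"psi",round(psi,3),"F",o["ft_force"].round(1),"T",o["ft_torque"].round(2),"w",round(o["grip_width"]*1000,1),"j6",o["joint_pos"][5].round(2),"tilt",round(float(np.arccos(-Rm[2,2])),3))
    return o,psi
def delta(world_xy):  # tool-axis shift for a world xy target
    o,psi=st(); d=np.asarray(world_xy)-o["eef_pos"][:2]; c,s=np.cos(psi),np.sin(psi)
    print("tool dx,dy mm",((c*d[0]+s*d[1])*1000).round(1),((s*d[0]-c*d[1])*1000).round(1))
E
python3 -c "
from h import *;st()"
```

```text
t 0.15 W [ 141.3 -479.1  195.5] S [-346.1 -427. ] psi 0.287 F [-0.2 -0.   0.4] T [ 0.   -0.06 -0.05] w 85.6 j6 1.57 tilt 0.002
```

Call:
send_rows --claw -1 --pt "0 0 -0.02 -0.944" --pt "0 0 -0.02 -0.944" --pt "0 0 -0.02 -0.944" --pt "0 0 -0.02 -0.944" --pt "0 0 -0.02 -0.944"

```text
clock: 0.65
eef_pos: [0.1414, -0.4793, 0.2967]
tool_rot: [0.928, 0.372, 0.0, -0.0]
ft_force: [1.2, -0.2, -0.3]
grip_width: 0.0124
```

```bash
python3 -c "
from h import *
delta(toW([.020,.048]))"
```

```text
t 0.65 W [ 141.4 -479.3  296.7] S [-346.  -427.2] psi 0.763 F [ 1.2 -0.2 -0.3] T [-0.03  0.03  0.05] w 12.4 j6 1.09 tilt 0.001
tool dx,dy mm 599.5 19.9
```

Call:
send_rows --pt "0 0 0 -1" --pt "0 0 0 -1" --pt "0 0 0 -1" --pt "0 0 0 -1" --pt "0 0 0 -1" --pt "0 0 0 -1" --pt "0 0 0 -1" --pt "0 0 0 -1" --pt "0 0 0 -1" --pt "0 0 0 -1" --pt "0 0 0 -1" --pt "0 0 0 -1" --pt "0 0 0 -1" --pt "0 0 0 -1" --pt "0 0 0 -1" --pt "0 0 0 -1" --pt "0 0 0 -1" --pt "0 0 0 -1" --pt "0 0 0 -1" --pt "0 0 0 -1"

```text
clock: 2.65
eef_pos: [0.1414, -0.4794, 0.2958]
tool_rot: [0.188, 0.982, 0.0, -0.0]
ft_force: [-0.5, -0.3, -0.8]
grip_width: 0.0002
```

Call:
send_rows --pt "0 0 0 -0.965" --pt "0 0 0 -0.965"

```text
clock: 2.85
eef_pos: [0.1414, -0.4794, 0.2958]
tool_rot: [0.093, 0.996, 0.0, -0.0]
ft_force: [-0.2, -0.3, 0.2]
grip_width: 0.0001
```

```bash
python3 -c "
from h import *
delta(toW([.020,.048]))"
```

```text
t 2.85 W [ 141.4 -479.4  295.8] S [-345.9 -427.3] psi 2.956 F [-0.2 -0.3  0.2] T [ 0.01 -0.01  0.01] w 0.1 j6 -1.1 tilt 0.001
tool dx,dy mm -365.6 475.6
```

Call:
send_rows --pt "-0.0228 0.0297 0 0" --pt "-0.0228 0.0297 0 0" --pt "-0.0228 0.0297 0 0" --pt "-0.0228 0.0297 0 0" --pt "-0.0228 0.0297 0 0" --pt "-0.0228 0.0297 0 0" --pt "-0.0228 0.0297 0 0" --pt "-0.0228 0.0297 0 0" --pt "-0.0228 0.0297 0 0" --pt "-0.0228 0.0297 0 0" --pt "-0.0228 0.0297 0 0" --pt "-0.0228 0.0297 0 0" --pt "-0.0228 0.0297 0 0" --pt "-0.0228 0.0297 0 0" --pt "-0.0228 0.0297 0 0" --pt "-0.0228 0.0297 0 0" --pt "0 0 0 0" --pt "0 0 0 0"

```text
clock: 4.65
eef_pos: [0.5893, -0.0811, 0.295]
tool_rot: [0.094, 0.996, -0.0, -0.001]
ft_force: [-0.9, -0.7, -0.1]
grip_width: -0.0001
```

```bash
python3 -c "
from h import *
delta(toW([.020,.048])); snap('wrist','w1')"
```

```text
t 4.65 W [589.3 -81.1 295. ] S [21.1 46.6] psi 2.954 F [-0.9 -0.7 -0.1] T [ 0.   -0.02 -0.03] w -0.1 j6 0.05 tilt 0.002
tool dx,dy mm 1.1 1.4
```

View pics/w1.png

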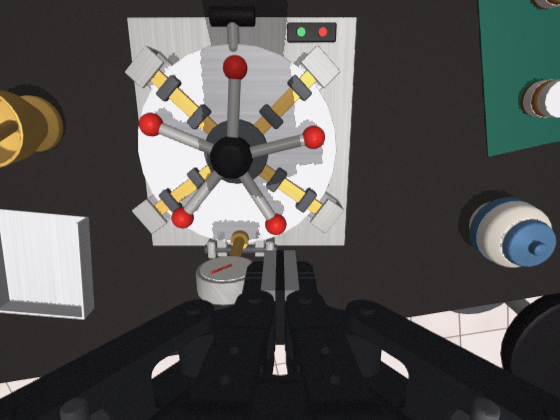

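Call:
send_rows --pt "0 0 0.025 0" --pt "0 0 0.025 0" --pt "0 0 0.025 0" --pt "0 0 0.025 0" --pt "0 0 0.025 0" --pt "0 0 0.02 0" --pt "0 0 0.015 0" --pt "0 0 0.01 0" --pt "0 0 0.007 0" --pt "0 0 0 0"

```text
clock: 5.7
eef_pos: [0.5886, -0.0823, 0.1188]
tool_rot: [0.095, 0.995, -0.0, -0.001]
ft_force: [0.2, 0.3, -0.0]
grip_width: -0.0002
```

```bash
python3 -c "
from h import *
st()
for n in range(67,300,4):
    pass
import numpy as np
r=52
a=np.radians(np.arange(68,310,6.))
p=np.stack([r*np.cos(a),r*np.sin(a)],-1); d=np.diff(p,axis=0)
print([[round(-x/1000,4),round(y/1000,4),0,0] for x,y in d])"
```

```text
t 5.7 W [588.6 -82.3 118.8] S [20.6 45.3] psi 2.951 F [ 0.2  0.3 -0. ] T [ 0.    0.04 -0.02] w -0.2 j6 0.05 tilt 0.001
[[np.float64(0.0051), np.float64(0.0018), 0, 0], [np.float64(0.0053), np.float64(0.0012), 0, 0], [np.float64(0.0054), np.float64(0.0007), 0, 0], [np.float64(0.0054), np.float64(0.0001), 0, 0], [np.float64(0.0054), np.float64(-0.0005), 0, 0], [np.float64(0.0053), np.float64(-0.001), 0, 0], [np.float64(0.0052), np.float64(-0.0016), 0, 0], [np.float64(0.005), np.float64(-0.0021), 0, 0], [np.float64(0.0048), np.float64(-0.0026), 0, 0], [np.float64(0.0045), np.float64(-0.0031), 0, 0], [np.float64(0.0041), np.float64(-0.0036), 0, 0], [np.float64(0.0037), np.float64(-0.004), 0, 0], [np.float64(0.0033), np.float64(-0.0043), 0, 0], [np.float64(0.0028), np.float64(-0.0047), 0, 0], [np.float64(0.0023), np.float64(-0.0049), 0, 0], [np.float64(0.0018), np.float64(-0.0051), 0, 0], [np.float64(0.0012), np.float64(-0.0053), 0, 0], [np.float64(0.0007), np.float64(-0.0054), 0, 0], [np.float64(0.0001), np.float64(-0.0054), 0, 0], [np.float64(-0.0005), np.float64(-0.0054), 0, 0], [np.fl
[... 282 characters left out ...]
), 0, 0], [np.float64(-0.004), np.float64(-0.0037), 0, 0], [np.float64(-0.0043), np.float64(-0.0033), 0, 0], [np.float64(-0.0047), np.float64(-0.0028), 0, 0], [np.float64(-0.0049), np.float64(-0.0023), 0, 0], [np.float64(-0.0051), np.float64(-0.0018), 0, 0], [np.float64(-0.0053), np.float64(-0.0012), 0, 0], [np.float64(-0.0054), np.float64(-0.0007), 0, 0], [np.float64(-0.0054), np.float64(-0.0001), 0, 0], [np.float64(-0.0054), np.float64(0.0005), 0, 0], [np.float64(-0.0053), np.float64(0.001), 0, 0], [np.float64(-0.0052), np.float64(0.0016), 0, 0], [np.float64(-0.005), np.float64(0.0021), 0, 0], [np.float64(-0.0048), np.float64(0.0026), 0, 0], [np.float64(-0.0045), np.float64(0.0031), 0, 0]]
```

Call:
send_rows --pt "0.005 0.002 0 0" --pt "0.0053 0.0012 0 0" --pt "0.0054 0.0007 0 0" --pt "0.0054 0.0001 0 0" --pt "0.0054 -0.0005 0 0" --pt "0.0053 -0.001 0 0" --pt "0.0052 -0.0016 0 0" --pt "0.005 -0.0021 0 0" --pt "0.0048 -0.0026 0 0" --pt "0.0045 -0.0031 0 0" --pt "0.0041 -0.0036 0 0" --pt "0.0037 -0.004 0 0" --pt "0.0033 -0.0043 0 0" --pt "0.0028 -0.0047 0 0" --pt "0.0023 -0.0049 0 0" --pt "0.0018 -0.0051 0 0" --pt "0.0012 -0.0053 0 0" --pt "0.0007 -0.0054 0 0" --pt "0.0001 -0.0054 0 0" --pt "-0.0005 -0.0054 0 0"

```text
clock: 7.7
eef_pos: [0.5094, -0.1229, 0.1192]
tool_rot: [0.095, 0.995, 0.0, 0.0]
ft_force: [0.4, 0.6, 0.6]
grip_width: -0.0002
```

```bash
cat > balls.py <<'E'
from h import *
import sys
st()
p,d,_=snap("top",sys.argv[1]);P=cloud("top",d)
hsv=cv2.cvtColor(p,cv2.COLOR_BGR2HSV)
red=((hsv[...,0]<6)|(hsv[...,0]>174))&(hsv[...,1]>150)&(hsv[...,2]>60)
for b in blobs(red,P,6):
    q=toS(b[2][:2]+[.0012,-.001])*1000
    if np.hypot(*q)<130: print(b[0],b[1],b[2][2],"S",q.round(1),"r",np.hypot(*q).round(1),"ang",np.degrees(np.arctan2(q[1],q[0])).round(1))
E
python3 balls.py t1
```

```text
t 7.7 W [ 509.4 -122.9  119.2] S [-49.8  -9.2] psi 2.952 F [0.4 0.6 0.6] T [ 0.02  0.01 -0.03] w -0.2 j6 -0.05 tilt 0.0
[312.5 172.4] 58 0.1475 S [67.7 41.4] r 79.4 ang 31.4
[289.5 208. ] 60 0.1474 S [-18.8  76.9] r 79.1 ang 103.7
[314.4 240.8] 20 0.1454 S [-79.2  11.4] r 80.0 ang 171.8
```

Run:
```python
import cv2
from h import *
a=cv2.imread("pics/t1.png")[130:300,240:420]
p,d,_=snap("scene","s1")
b=p[170:300,190:350]
cv2.imwrite("pics/c2.png",np.hstack([cv2.resize(a,(400,400),interpolation=2),cv2.resize(b,(400,400),interpolation=2)]))
snap("wrist","w2")
```

```text
(no output)
```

View pics/c2.png

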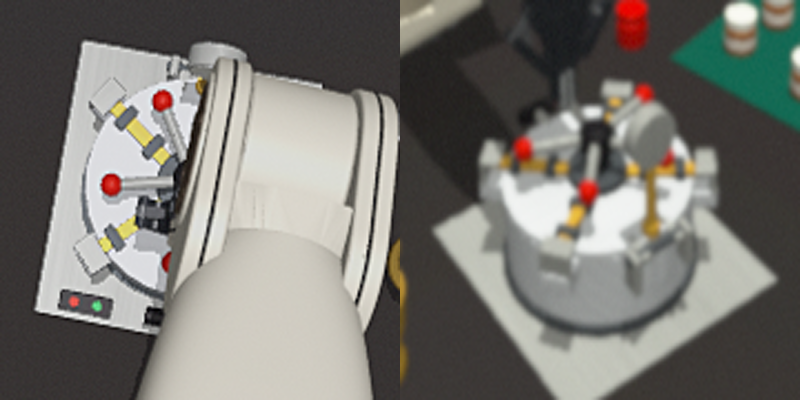

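View pics/w2.png

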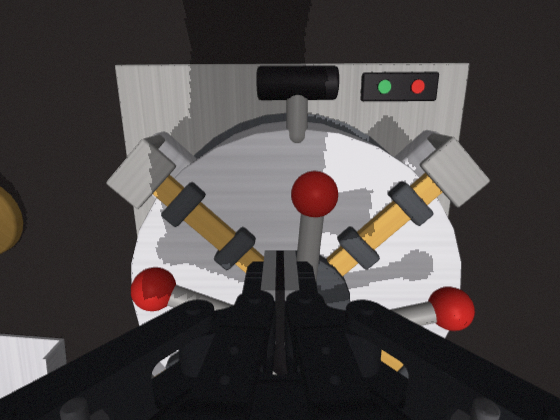

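Run:
```python
from h import *
o,psi=st()
pose=(o["eef_pos"],o["tool_rot"])
print(proj("wrist",o["eef_pos"],pose),proj("scene",o["eef_pos"]))
d=np.load("pics/w2.npy");P=cloud("wrist",d,pose=pose)
for u,v in [(268,255),(290,255),(315,190),(153,290),(450,308),(232,245),(310,235)]: print(u,v,P[v,u].round(3),(toS(P[v,u])*1000).round(0))
p=cv2.imread("pics/s1.png")[180:290,210:330]
cv2.imwrite("pics/c3.png",cv2.resize(p,None,fx=5,fy=5,interpolation=2))
a=cv2.imread("pics/w2.png")[180:420,120:480]
cv2.imwrite("pics/c4.png",cv2.resize(a,None,fx=2.2,fy=2.2,interpolation=2))
```

```text
t 7.85 W [ 509.5 -122.8  119.2] S [-49.7  -9.1] psi 2.951 F [-1.   0.3  0.2] T [-0.03  0.06  0.03] w 0.0 j6 -0.05 tilt 0.0
[[280.14132796 241.91400382]] [[256.25815687 213.70671455]]
268 255 [ 0.496 -0.125  0.164] [-63. -14.]
290 255 [ 0.498 -0.116  0.164] [-62.  -5.]
315 190 [ 0.476 -0.101  0.15 ] [-87.   6.]
153 290 [ 0.509 -0.184  0.151] [-38. -70.]
450 308 [ 0.546 -0.046  0.15 ] [-27.  73.]
232 245 [ 0.51  -0.152  0.109] [-44. -37.]
310 235 [ 0.498 -0.106  0.146] [-64.   5.]
```

View pics/c3.png

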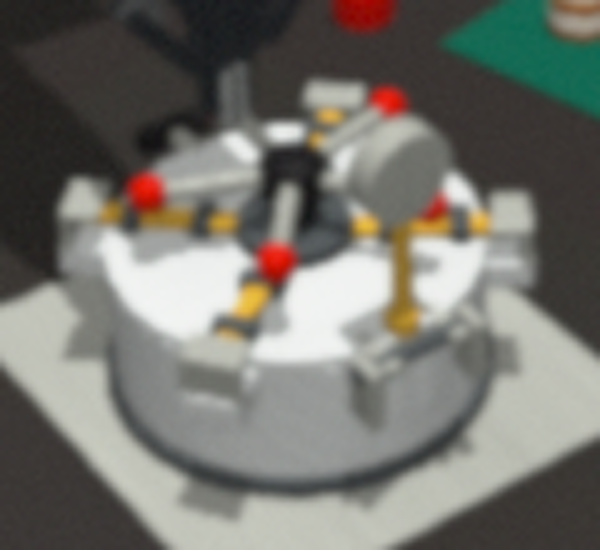

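View pics/c4.png

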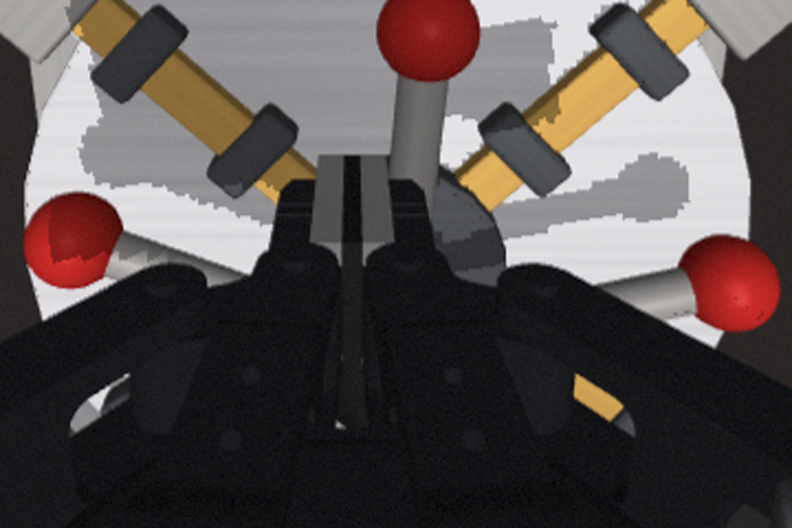

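Call:
send_rows --pt "-0.001 -0.0053 0 0" --pt "-0.0016 -0.0052 0 0" --pt "-0.0021 -0.005 0 0" --pt "-0.0026 -0.0048 0 0"

```text
clock: 8.25
eef_pos: [0.5129, -0.1442, 0.1192]
tool_rot: [0.095, 0.995, -0.0, 0.0]
ft_force: [-0.1, -0.9, -0.0]
grip_width: 0.0002
```

```bash
python3 balls.py t2; python3 -c "
from h import *
snap('wrist','w3')"
```

```text
t 8.25 W [ 512.9 -144.2  119.2] S [-42.4 -29.5] psi 2.952 F [-0.1 -0.9 -0. ] T [ 0.06  0.03 -0.07] w 0.2 j6 -0.08 tilt 0.0
[312.5 172.4] 58 0.1475 S [67.5 41.4] r 79.2 ang 31.5
[289.5 208. ] 60 0.1484 S [-18.9  76.8] r 79.1 ang 103.8
[317.  241.5] 62 0.1474 S [-79.3   6.1] r 79.5 ang 175.6
```

View pics/w3.png

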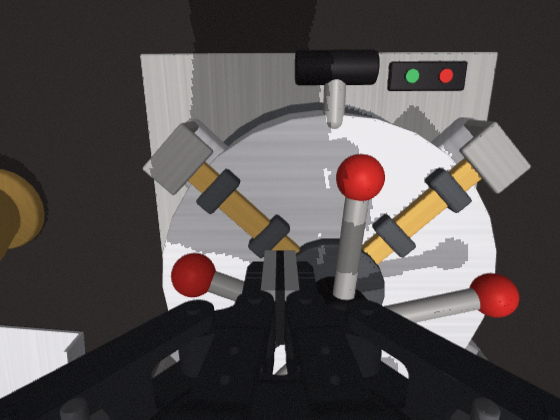

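Run:
```python
import cv2,numpy as np
a=cv2.imread("pics/top0.png")[150:270,265:325]
b=cv2.imread("pics/t2.png")[150:270,265:325]
cv2.imwrite("pics/c5.png",cv2.resize(np.hstack([a,b]),None,fx=5,fy=5,interpolation=2))
```

```text
(no output)
```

View pics/c5.png

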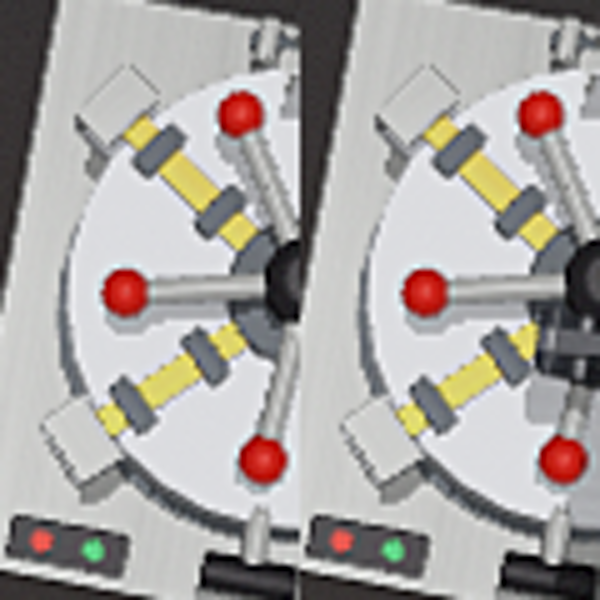

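Run:
```python
from h import *
o,psi=st()
pose=(o["eef_pos"],o["tool_rot"])
d=np.load("pics/w3.npy");P=cloud("wrist",d,pose=pose)
Rm=R.from_quat(pose[1]).as_matrix()
for v in range(240,300,5):
    print(v,[(((P[v,u]-pose[0])@Rm)*1000).round(0).astype(int).tolist() for u in (262,270,290,298)], d[v,290])
a=cv2.imread("pics/w3.png")[230:330,220:340]
cv2.imwrite("pics/c6.png",cv2.resize(a,None,fx=5,fy=5,interpolation=2))
```

```text
t 8.35 W [ 513.1 -144.5  119.2] S [-42.1 -29.8] psi 2.951 F [0.2 0.4 0.6] T [-0.01 -0.03  0.01] w 0.1 j6 -0.08 tilt 0.0
240 [[-3, -11, 10], [-3, -6, 10], [-5, 6, 16], [-8, 11, 21]] 0.20913158
245 [[-6, -11, 9], [-6, -6, 10], [-7, 6, 13], [-10, 11, 19]] 0.20721444
250 [[-9, -11, 10], [14, -4, -42], [13, 4, -41], [-10, 11, 12]] 0.14988062
255 [[-13, -11, 11], [13, -4, -46], [13, 4, -45], [-12, 11, 9]] 0.14583588
260 [[-20, -11, 20], [13, -4, -50], [13, 4, -50], [-16, 11, 10]] 0.14103118
265 [[9, -8, -47], [13, -4, -55], [13, 4, -55], [9, 7, -46]] 0.13584591
270 [[9, -7, -51], [13, -4, -60], [13, 4, -60], [10, 7, -52]] 0.1317429
275 [[13, -7, -63], [13, -4, -63], [13, 3, -63], [9, 7, -56]] 0.12799886
280 [[13, -7, -67], [13, -4, -67], [13, 3, -66], [10, 7, -60]] 0.12542175
285 [[13, -7, -70], [13, -4, -71], [13, 3, -70], [12, 6, -69]] 0.12208489
290 [[13, -6, -74], [13, -4, -74], [13, 3, -73], [15, 6, -77]] 0.11871415
295 [[15, -6, -81], [14, -3, -79], [15, 3, -79], [16, 5, -82]] 0.112325326
```

View pics/c6.png

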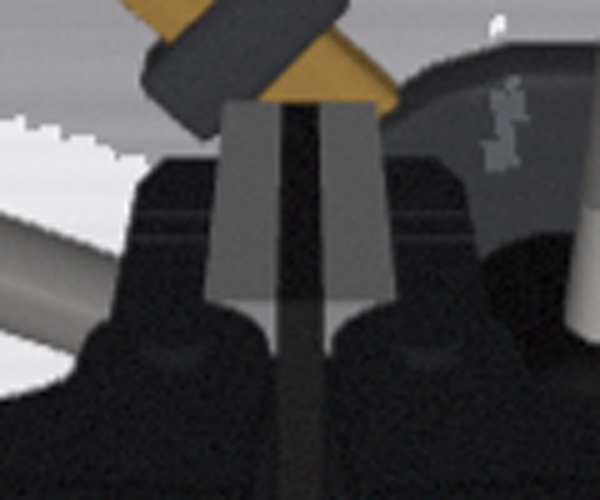

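Run:
```python
from h import *
o,psi=st()
p,d,pose=snap("scene","s2");P=cloud("scene",d)
print(proj("scene",o["eef_pos"]))
Rm=R.from_quat(pose[1]).as_matrix()
Q=(P-pose[0])@Rm*1000
m=(abs(Q[...,0])<25)&(abs(Q[...,1])<20)&(Q[...,2]<5)&(Q[...,2]>-70)
for v,u in np.argwhere(m): 
    if v%2==0: print(u,v,Q[v,u].round(0),p[v,u])
```

```text
t 8.35 W [ 513.1 -144.5  119.2] S [-42.1 -29.8] psi 2.951 F [0.2 0.4 0.6] T [-0.01 -0.03  0.01] w 0.1 j6 -0.08 tilt 0.0
[[251.54055459 217.62685619]]
244 198 [  9. -14. -67.] [37 33 35]
245 198 [  6. -13. -68.] [34 32 30]
252 198 [ -7.   1. -70.] [83 85 83]
254 198 [ -5.   9. -66.] [75 77 94]
255 198 [ -4.  13. -64.] [ 55  55 123]
244 200 [  4. -17. -65.] [45 45 48]
245 200 [  2. -16. -65.] [38 37 37]
246 200 [ -0. -14. -65.] [35 33 31]
247 200 [ -6. -14. -68.] [34 31 31]
248 200 [ -8. -12. -69.] [49 48 46]
249 200 [ -8.  -9. -68.] [74 74 72]
250 200 [-12.  -8. -70.] [90 92 90]
251 200 [-10.  -4. -67.] [91 92 89]
252 200 [ -8.   0. -64.] [85 85 84]
253 200 [ -9.   3. -64.] [87 88 87]
254 200 [ -3.  10. -57.] [80 82 88]
255 200 [ -4.  12. -57.] [ 82  86 113]
245 202 [  5. -14. -57.] [35 36 36]
246 202 [ -1. -14. -60.] [33 32 29]
247 202 [ -3. -12. -60.] [32 30 30]
248 202 [ -5. -11. -61.] [46 45 43]
249 202 [-10. -11. -63.] [71 71 69]
250 202 [-10.  -7. -61.] [89 91 88]
251 202 [-11.  -5. -61.] [91 92 90]
252 202 [-11.  -2. -60.] [83 85 83]
253 202 [-10.   2. -58.] [86 87 86]
254 202 
[... 302 characters left out ...]
-51.] [95 97 95]
252 204 [ -8.  -0. -51.] [87 88 86]
253 204 [-10.   2. -51.] [88 88 85]
254 204 [ -9.   6. -49.] [86 88 86]
247 206 [ -7. -16. -50.] [101 107 104]
248 206 [ -5. -12. -48.] [81 82 81]
249 206 [ -4.  -8. -45.] [77 79 76]
250 206 [ -7.  -6. -46.] [92 93 91]
251 206 [ -9.  -4. -47.] [103 105 101]
252 206 [ -8.  -1. -45.] [101 104 102]
253 206 [ -9.   2. -44.] [115 117 114]
254 206 [ -9.   5. -42.] [133 136 134]
249 208 [ -3.  -8. -38.] [141 147 144]
250 208 [ -7.  -7. -40.] [151 155 152]
251 208 [ -9.  -5. -40.] [168 171 167]
254 214 [-24.  -6. -29.] [163 169 166]
255 214 [-24.  -2. -27.] [170 175 174]
252 216 [-25. -12. -26.] [141 148 146]
254 218 [-25.  -7. -17.] [132 137 134]
```

The wheel is untouched. Both cameras' depth readings show that the shut fingertips end about 41 mm above the reported TCP, so the tips at z≈0.160 passed over the spokes. I'll go back and lower by what the cameras measure.

Call:
send_rows --pt "0 0 -0.01 0" --pt "-0.0155 0.019 0 0" --pt "-0.0155 0.019 0 0" --pt "-0.0155 0.019 0 0" --pt "-0.0155 0.019 0 0" --pt "0 0 0.015 0" --pt "0 0 0.015 0" --pt "0 0 0.01 0" --pt "0 0 0.005 0" --pt "0 0 0 0"

```text
clock: 9.4
eef_pos: [0.5875, -0.0807, 0.0838]
tool_rot: [0.095, 0.995, 0.0, -0.001]
ft_force: [-0.6, 0.0, 0.4]
grip_width: 0.0005
```

Run:
```python
from h import *
p,d,pose=snap("wrist","w4"); o,psi=st()
P=cloud("wrist",d,pose=pose);Q=(P-pose[0])@R.from_quat(pose[1]).as_matrix()*1000
for v in range(240,256,3): print(v,Q[v,270].round(),Q[v,290].round())
p,d,pose=snap("scene","s3")
a=cv2.imread("pics/w4.png")[150:350,130:430]
b=p[180:280,210:330]
cv2.imwrite("pics/c7.png",np.hstack([cv2.resize(a,(450,300)),cv2.resize(b,(350,300),interpolation=2)]))
```

```text
t 9.45 W [588.  -80.9  84.5] S [19.7 46.6] psi 2.952 F [ 0.2  0.6 -0.2] T [-0.02  0.02  0.03] w 0.1 j6 0.05 tilt 0.0
240 [  8.  -5. -16.] [  8.   5. -16.]
243 [  5.  -5. -15.] [  5.   5. -14.]
246 [  4.  -5. -15.] [  4.   5. -15.]
249 [  3.  -5. -16.] [  3.   5. -16.]
252 [ 13.  -4. -42.] [ 13.   4. -42.]
255 [ 13.  -4. -46.] [ 12.   4. -44.]
```

View pics/c7.png

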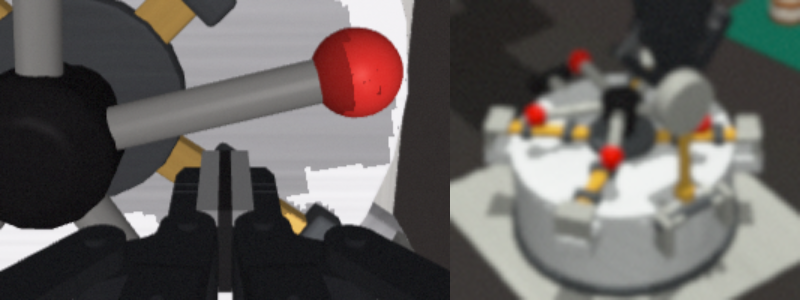

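Call:
send_rows --pt "0 0 0.004 0" --pt "0.0053 0.0012 0 0" --pt "0.0053 0.0012 0 0" --pt "0.0054 0.0007 0 0" --pt "0.0054 0.0001 0 0" --pt "0.0054 -0.0005 0 0" --pt "0.0053 -0.001 0 0" --pt "0.0052 -0.0016 0 0"

```text
clock: 10.3
eef_pos: [0.5541, -0.0738, 0.0816]
tool_rot: [0.095, 0.996, -0.0, 0.003]
ft_force: [5.6, -0.9, 0.2]
grip_width: 0.0001
```

```bash
python3 balls.py t3
```

```text
t 10.3 W [554.1 -73.8  81.6] S [-14.9  47.2] psi 2.952 F [ 5.6 -0.9  0.2] T [-0.1  -1.19  0.12] w 0.1 j6 0.06 tilt 0.007
[362.9 210.8] 60 0.1478 S [  3.3 -80. ] r 80.0 ang -87.7
```

Call:
send_rows --pt "0.005 -0.0021 0 0" --pt "0.0048 -0.0026 0 0" --pt "0.0045 -0.0031 0 0" --pt "0.0041 -0.0036 0 0" --pt "0.0037 -0.004 0 0" --pt "0.0033 -0.0043 0 0" --pt "0.0028 -0.0047 0 0" --pt "0.0023 -0.0049 0 0" --pt "0.0018 -0.0051 0 0" --pt "0.0012 -0.0053 0 0" --pt "0.0007 -0.0054 0 0" --pt "0.0001 -0.0054 0 0" --pt "-0.0005 -0.0054 0 0" --pt "-0.001 -0.0053 0 0" --pt "-0.0016 -0.0052 0 0" --pt "-0.0021 -0.005 0 0" --pt "-0.0026 -0.0048 0 0" --pt "-0.0031 -0.0045 0 0"

```text
clock: 12.15
eef_pos: [0.5127, -0.1489, 0.0799]
tool_rot: [0.095, 0.995, -0.0, -0.001]
ft_force: [-1.0, 4.2, 0.1]
grip_width: -0.0001
```

```bash
python3 balls.py t4
```

```text
t 12.15 W [ 512.7 -148.9   79.9] S [-41.7 -34.2] psi 2.952 F [-1.   4.2  0.1] T [0.82 0.26 0.02] w -0.1 j6 -0.09 tilt 0.001
[317.6 170.7] 59 0.1473 S [72.9 30.3] r 78.9 ang 22.6
[289.6 202.9] 60 0.1472 S [-7.6 77.8] r 78.2 ang 95.6
[312.  239.9] 63 0.1473 S [-78.1  17. ] r 79.9 ang 167.7
```

Call:
send_rows --pt "-0.0036 -0.0041 0 0" --pt "-0.004 -0.0037 0 0" --pt "-0.0043 -0.0033 0 0" --pt "-0.0047 -0.0028 0 0" --pt "-0.0049 -0.0023 0 0" --pt "-0.0051 -0.0018 0 0" --pt "-0.0053 -0.0012 0 0" --pt "-0.0054 -0.0007 0 0" --pt "-0.0054 -0.0001 0 0" --pt "-0.0054 0.0005 0 0" --pt "-0.0053 0.001 0 0" --pt "-0.0052 0.0016 0 0" --pt "-0.005 0.0021 0 0" --pt "-0.0048 0.0026 0 0"

```text
clock: 13.6
eef_pos: [0.5781, -0.1743, 0.0801]
tool_rot: [0.095, 0.995, -0.001, -0.0]
ft_force: [-5.1, -0.1, 0.6]
grip_width: -0.0005
```

```bash
python3 balls.py t5
```

```text
t 13.6 W [ 578.1 -174.3   80.1] S [ 27.2 -47.1] psi 2.951 F [-5.1 -0.1  0.6] T [-0.09  0.96  0.06] w -0.5 j6 -0.1 tilt 0.002
[311.4 172.7] 56 0.1472 S [65.8 44.2] r 79.2 ang 33.9
[289.6 209.1] 60 0.1474 S [-20.9  75.4] r 78.3 ang 105.5
[318.1 241.8] 63 0.1481 S [-80.1   3.8] r 80.2 ang 177.3
```

Call:
send_rows --pt "0.004 -0.002 0 0" --pt "0 0 -0.02 0" --pt "0 0 -0.025 0" --pt "0.002 0.018 0 0" --pt "0.001 0.02 0 0" --pt "0.001 0.02 0 0" --pt "0.001 0.02 0 0" --pt "0 0.016 0 0" --pt "0 0 0 0" --pt "0 0 0.02 0" --pt "0 0 0.02 0" --pt "0 0 0.005 0" --pt "0 0 0 0"

```text
clock: 14.95
eef_pos: [0.5858, -0.0817, 0.0792]
tool_rot: [0.095, 0.995, -0.0, -0.001]
ft_force: [0.6, 0.3, 0.3]
grip_width: -0.0003
```

```bash
python3 balls.py t6
```

```text
t 14.95 W [585.8 -81.7  79.2] S [17.7 45.4] psi 2.951 F [0.6 0.3 0.3] T [-0.03 -0.02  0.04] w -0.3 j6 0.05 tilt 0.002
```

Call:
send_rows --pt "0.0052 0.0018 0 0" --pt "0.0053 0.0012 0 0" --pt "0.0054 0.0007 0 0" --pt "0.0054 0.0001 0 0" --pt "0.0054 -0.0005 0 0" --pt "0.0053 -0.001 0 0" --pt "0.0052 -0.0016 0 0" --pt "0.005 -0.0021 0 0" --pt "0.0048 -0.0026 0 0"

```text
clock: 15.9
eef_pos: [0.5425, -0.0761, 0.0819]
tool_rot: [0.094, 0.996, 0.0, 0.004]
ft_force: [5.6, 0.8, -0.0]
grip_width: 0.0001
```

Call:
send_rows --pt "0.0045 -0.0031 0 0" --pt "0.0041 -0.0036 0 0"

```text
clock: 16.1
eef_pos: [0.5346, -0.0795, 0.0821]
tool_rot: [0.094, 0.996, 0.002, 0.005]
ft_force: [16.4, 9.9, -4.9]
grip_width: -0.0
```

Call:
send_rows --pt "0.0037 -0.004 0 0" --pt "0.0033 -0.0043 0 0"

```text
clock: 16.3
eef_pos: [0.5347, -0.0798, 0.083]
tool_rot: [0.091, 0.996, 0.01, 0.012]
ft_force: [34.8, 27.6, -15.1]
grip_width: -0.0001
```

```bash
python3 balls.py t7
```

```text
t 16.3 W [534.7 -79.8  83. ] S [-32.8  37.8] psi 2.958 F [ 34.8  27.6 -15.1] T [ 5.61 -6.81  0.25] w -0.1 j6 0.02 tilt 0.032
[289.  194.2] 24 0.147 S [11.4 83.4] r 84.2 ang 82.2
```

Call:
send_rows --pt "-0.009 0.008 0 0" --pt "-0.004 0.003 0 0" --pt "0 0 -0.02 0" --pt "0 0 -0.03 0" --pt "0 0 -0.03 0"

```text
clock: 16.85
eef_pos: [0.5346, -0.0799, 0.1604]
tool_rot: [0.095, 0.995, -0.0, -0.002]
ft_force: [0.9, 0.4, -0.1]
grip_width: 0.0002
```

```bash
python3 -c "
from h import *
delta(toW([-.131,0]))"
```

```text
t 16.85 W [534.6 -79.9 160.4] S [-32.9  37.7] psi 2.952 F [ 0.9  0.4 -0.1] T [-0.04 -0.06 -0.01] w 0.2 j6 0.04 tilt 0.003
tool dx,dy mm 97.9 -38.2
```

Call:
send_rows --claw 0.6 --pt "0.0245 -0.0095 0 0" --pt "0.0245 -0.0095 0 0" --pt "0.0245 -0.0095 0 0" --pt "0.0245 -0.0095 0 0" --pt "0 0 0 0" --pt "0 0 0 0"

```text
clock: 17.45
eef_pos: [0.4323, -0.0989, 0.1605]
tool_rot: [0.095, 0.995, -0.0, 0.0]
ft_force: [0.6, 0.8, 0.5]
grip_width: 0.0686
```

```bash
python3 balls.py t8
python3 - <<'E'
from h import *
p,d,pose=snap("wrist","w5"); o,psi=st()
P=cloud("wrist",d,pose=pose);Rm=R.from_quat(pose[1]).as_matrix();Q=(P-pose[0])@Rm*1000
m=(Q[...,2]<-20)
# lowest finger pixels per column
for u in range(130,430,8):
    vv=np.where(m[:,u])[0]
    if len(vv): print(u,vv[0],Q[vv[0]+1,u].round())
hd=(np.abs(P[...,2]-.1)<.012)&(p.max(-1)<60)&(toS(P)[...,0]<-.115)&(toS(P)[...,0]>-.15)
print("handle S",(toS(P[hd])*1000).mean(0),P[hd][:,2].max(),hd.sum(), (toS(P[hd])*1000).min(0),(toS(P[hd])*1000).max(0))
E
```

```text
t 17.45 W [432.3 -98.9 160.5] S [-129.9    0.2] psi 2.951 F [0.6 0.8 0.5] T [ 0.    0.01 -0.01] w 68.6 j6 -0.03 tilt 0.0
[325.9 169.8] 60 0.1474 S [77.9 13.4] r 79.0 ang 9.7
[291.3 194.5] 60 0.1477 S [11.7 79. ] r 79.9 ang 81.6
[361.1 194.9] 62 0.1472 S [ 37.  -70.6] r 79.7 ang -62.3
[304.5 235.5] 65 0.1472 S [-70.7  35.5] r 79.1 ang 153.4
t 17.55 W [433.5 -98.8 160.4] S [-128.8    0.5] psi 2.952 F [-0.3  0.4  0.3] T [ 0.07 -0.08  0.03] w 68.5 j6 -0.03 tilt 0.001
130 130 [  47. -143.  160.]
138 53 [ 116. -128.  160.]
146 19 [ 143. -117.  159.]
154 36 [ 129. -112.  159.]
162 48 [ 120. -105.  159.]
170 141 [  37. -105.  159.]
178 2 [156. -88. 160.]
186 202 [-23. -94. 156.]
194 74 [ 98. -78. 159.]
202 47 [121. -70. 160.]
210 114 [ 62. -66. 159.]
218 96 [ 79. -58. 161.]
226 30 [134. -48. 160.]
234 85 [ 88. -42. 160.]
242 218 [-25. -33. 113.]
250 89 [ 85. -28. 160.]
258 230 [-21. -17.  72.]
266 131 [ 47. -13. 159.]
274 374 [  12.   -2. -111.]
282 9 [151.   2. 160.]
290 137 [ 41.  10. 159.]
298 74 [ 98.  16. 158.]
306 165 [ 15.  25. 154.]
314 369 [  12.    8. -109.]
322 277 [-55.  32.  62.]
330 69 [102.  46. 160.]
338 236 [-29.  46.  81.]
346 1 [157.  57. 160.]
354 142 [ 37.  71. 158.]
362 257 [ 13.  34. -48.]
370 243 [-33.  71.  76.]
378 111 [ 65.  92. 160.]
386 262 [-36.  76.  48.]
394 253 [-29.  81.  48.]
402 136 [ 42. 117. 159.]
410 288 [  9.  47. -66.]
418 96 [ 79. 128. 158.]
426 21 [141. 128. 159.]
handle S [-136.04862029    0.13719349] 0.10555411754158353 1392 [-143.27154157  -21.69135809] [-126.99334989   22.1449509 ]
```

View pics/w5.png

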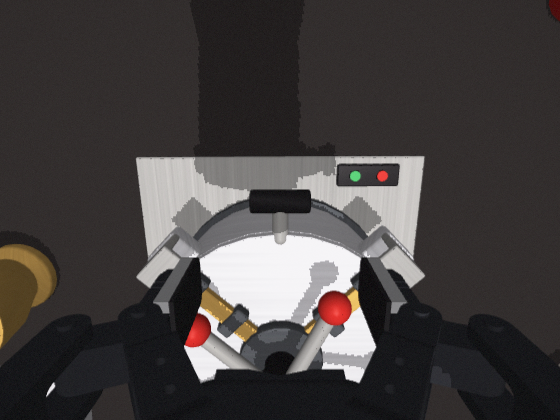

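Call:
send_rows --pt "0.003 0 0.02 0" --pt "0 0 0.03 0" --pt "0 0 0.03 0" --pt "0 0 0.025 0" --pt "0 0 0.015 0" --pt "0 0 0.006 0" --pt "0 0 0 0"

```text
clock: 18.25
eef_pos: [0.4299, -0.0978, 0.0334]
tool_rot: [0.095, 0.996, 0.0, -0.001]
ft_force: [0.5, -0.1, 0.6]
grip_width: 0.0683
```

Call:
send_rows --claw -1 --pt "0 0 0 0" --pt "0 0 0 0" --pt "0 0 0 0" --pt "0 0 0 0"

```text
clock: 18.65
eef_pos: [0.4312, -0.0984, 0.0354]
tool_rot: [0.095, 0.996, -0.0, 0.001]
ft_force: [-0.4, 0.4, 5.5]
grip_width: 0.0428
```

```bash
python3 -c "
from h import *
st();snap('wrist','w6')"
```

```text
t 18.65 W [431.2 -98.4  35.4] S [-131.1    0.5] psi 2.952 F [-0.4  0.4  5.5] T [-0.05  0.04  0.03] w 42.8 j6 -0.03 tilt 0.003
```

View pics/w6.png

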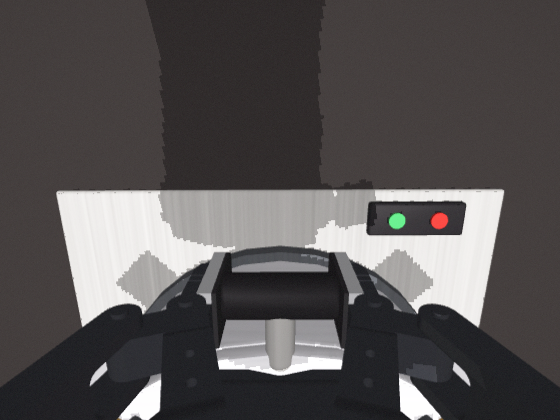

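Run:
```python
import numpy as np
a=np.concatenate([np.linspace(0,1.65,34),[1.70]])
x=.115-.246*np.cos(a); z=.094+.246*np.sin(a)
print([[float(round(-i,4)),0,float(round(-j,4)),0] for i,j in zip(np.diff(x),np.diff(z))])
```

```text
[[-0.0003, 0, -0.0123, 0], [-0.0009, 0, -0.0123, 0], [-0.0015, 0, -0.0122, 0], [-0.0021, 0, -0.0121, 0], [-0.0027, 0, -0.012, 0], [-0.0033, 0, -0.0118, 0], [-0.0039, 0, -0.0117, 0], [-0.0045, 0, -0.0114, 0], [-0.0051, 0, -0.0112, 0], [-0.0056, 0, -0.0109, 0], [-0.0062, 0, -0.0106, 0], [-0.0067, 0, -0.0103, 0], [-0.0072, 0, -0.01, 0], [-0.0077, 0, -0.0096, 0], [-0.0082, 0, -0.0092, 0], [-0.0086, 0, -0.0088, 0], [-0.009, 0, -0.0083, 0], [-0.0094, 0, -0.0079, 0], [-0.0098, 0, -0.0074, 0], [-0.0102, 0, -0.0069, 0], [-0.0105, 0, -0.0064, 0], [-0.0108, 0, -0.0059, 0], [-0.0111, 0, -0.0053, 0], [-0.0113, 0, -0.0047, 0], [-0.0116, 0, -0.0042, 0], [-0.0118, 0, -0.0036, 0], [-0.0119, 0, -0.003, 0], [-0.0121, 0, -0.0024, 0], [-0.0122, 0, -0.0018, 0], [-0.0122, 0, -0.0012, 0], [-0.0123, 0, -0.0006, 0], [-0.0123, 0, 0.0001, 0], [-0.0123, 0, 0.0007, 0], [-0.0122, 0, 0.0013, 0]]
```

Call:
send_rows --pt "-0.0003 0 -0.0123 0" --pt "-0.0009 0 -0.0123 0" --pt "-0.0015 0 -0.0122 0" --pt "-0.0021 0 -0.0121 0"

```text
clock: 19.1
eef_pos: [0.4352, -0.0991, 0.0829]
tool_rot: [0.095, 0.995, -0.0, 0.0]
ft_force: [4.4, -1.3, -6.7]
grip_width: 0.0433
```

Call:
send_rows --pt "-0.0027 0 -0.012 0" --pt "-0.0033 0 -0.0118 0" --pt "-0.0039 0 -0.0117 0" --pt "-0.0045 0 -0.0114 0" --pt "-0.0051 0 -0.0112 0" --pt "-0.0056 0 -0.0109 0"

```text
clock: 19.7
eef_pos: [0.4578, -0.1033, 0.1508]
tool_rot: [0.095, 0.995, 0.0, -0.002]
ft_force: [1.4, -0.5, -7.0]
grip_width: 0.0427
```

```bash
python3 -c "
from h import *
st();snap('scene','s4')"
```

```text
t 19.7 W [ 457.8 -103.3  150.8] S [-104.1    0.5] psi 2.952 F [ 1.4 -0.5 -7. ] T [ 0.05  0.14 -0.02] w 42.7 j6 -0.03 tilt 0.004
```

View pics/s4.png

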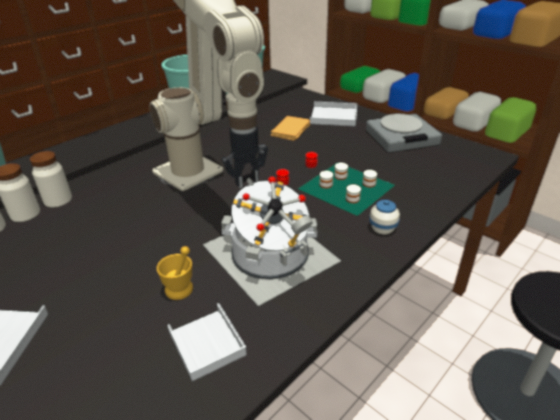

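The lid is lifting with the handle in the grip, and the pull is about 7 N. I'll carry on along the arc.

Call:
send_rows --pt "-0.0062 0 -0.0106 0" --pt "-0.0067 0 -0.0103 0" --pt "-0.0072 0 -0.01 0" --pt "-0.0077 0 -0.0096 0" --pt "-0.0082 0 -0.0092 0" --pt "-0.0086 0 -0.0088 0" --pt "-0.009 0 -0.0083 0" --pt "-0.0094 0 -0.0079 0" --pt "-0.0098 0 -0.0074 0" --pt "-0.0102 0 -0.0069 0" --pt "-0.0105 0 -0.0064 0" --pt "-0.0108 0 -0.0059 0"

```text
clock: 20.95
eef_pos: [0.5595, -0.1224, 0.2526]
tool_rot: [0.095, 0.996, 0.001, -0.003]
ft_force: [-3.9, 2.8, -0.2]
grip_width: 0.0427
```

Call:
send_rows --pt "-0.0111 0 -0.0053 0" --pt "-0.0113 0 -0.0047 0" --pt "-0.0116 0 -0.0042 0" --pt "-0.0118 0 -0.0036 0" --pt "-0.0119 0 -0.003 0" --pt "-0.0121 0 -0.0024 0"

```text
clock: 21.55
eef_pos: [0.6294, -0.1355, 0.2766]
tool_rot: [0.094, 0.996, 0.001, -0.001]
ft_force: [-3.2, 2.5, 3.9]
grip_width: 0.0426
```

Call:
send_rows --pt "-0.0122 0 -0.0018 0" --pt "-0.0122 0 -0.0012 0" --pt "-0.0123 0 -0.0006 0" --pt "-0.0123 0 0.0001 0"

```text
clock: 21.95
eef_pos: [0.6782, -0.1447, 0.2804]
tool_rot: [0.094, 0.996, 0.001, -0.0]
ft_force: [-0.1, 2.2, 1.6]
grip_width: 0.0429
```

```bash
python3 -c "
from h import *
o,_=st();snap('scene','s5');snap('wrist','w7');print(o['joint_pos'],np.hypot(*o['eef_pos'][:2]))"
```

```text
t 21.95 W [ 678.2 -144.7  280.4] S [120.2   0.5] psi 2.952 F [-0.1  2.2  1.6] T [ 0.42  0.71 -0.02] w 42.9 j6 -0.02 tilt 0.002
[-2.10953034e-01  6.94493143e-01  9.34200708e-01  1.81170327e+00
  1.68714974e-03 -2.18279728e-02] 0.6934919751230602
```

View pics/s5.png

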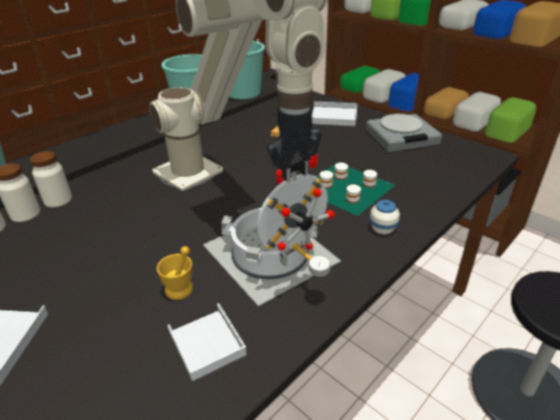

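Call:
send_rows --pt "-0.007 0 0.0004 0" --pt "-0.007 0 0.0005 0" --pt "-0.006 0 0.0006 0" --pt "-0.006 0 0.0006 0"

```text
clock: 22.45
eef_pos: [0.7039, -0.1495, 0.2783]
tool_rot: [0.094, 0.996, 0.001, -0.0]
ft_force: [0.0, 2.5, 2.3]
grip_width: 0.0427
```

Call:
send_rows --pt "-0.004 0 0.0004 0" --pt "-0.003 0 0.0003 0" --pt "0 0 0 0"

```text
clock: 22.75
eef_pos: [0.7096, -0.1505, 0.2775]
tool_rot: [0.094, 0.996, 0.001, -0.002]
ft_force: [-4.4, 3.9, 3.2]
grip_width: 0.043
```

```bash
python3 -c "
from h import *
o,_=st();print(o['joint_pos'],np.hypot(*o['eef_pos'][:2]))"
```

```text
t 22.75 W [ 709.6 -150.5  277.5] S [152.1   0.5] psi 2.953 F [-4.4  3.9  3.2] T [0.97 1.3  0.02] w 43.0 j6 -0.02 tilt 0.004
[-2.09844055e-01  8.23552608e-01  1.17312361e+00  1.92376701e+00
  1.86158567e-03 -2.08279842e-02] 0.725359696054093
```

Call:
send_rows --claw 0.6 --pt "0.002 0 0 0" --pt "0 0 0 0" --pt "0 0 0 0" --pt "0 0 0 0" --pt "0 0 0 0" --pt "0 0 -0.02 0" --pt "0.01 0 -0.03 0" --pt "0.02 0 -0.03 0" --pt "0.04 0 0 0" --pt "0.04 0 0 0" --pt "0.04 0 0 0" --pt "0.04 0 0 0"

```text
clock: 23.95
eef_pos: [0.5293, -0.1171, 0.3512]
tool_rot: [0.095, 0.995, -0.001, 0.005]
ft_force: [0.6, -0.4, 1.2]
grip_width: 0.0684
```

Run:
```python
from h import *
st();p,d,pose=snap('wrist','w8');p2,d2,_=snap('top','t9')
P=cloud("top",d2); 
hsv=cv2.cvtColor(p2,cv2.COLOR_BGR2HSV)
cap=(P[...,2]>0.040)&(P[...,2]<0.06)&(P[...,1]>0.15)&(P[...,0]<.65)&(P[...,1]<.5)
for b in blobs(cap,P): print(b)
```

```text
t 23.95 W [ 529.3 -117.1  351.2] S [-31.3   0.1] psi 2.952 F [ 0.6 -0.4  1.2] T [ 0.05 -0.03 -0.  ] w 68.4 j6 -0.03 tilt 0.01
(array([166. , 205.4]), np.int32(262), array([0.576 , 0.2556, 0.048 ]))
(array([117.5, 211.8]), np.int32(260), array([0.5599, 0.3735, 0.048 ]))
(array([127. , 255.4]), np.int32(273), array([0.4557, 0.3463, 0.0476]))
(array([160.3, 256.9]), np.int32(266), array([0.4507, 0.2659, 0.048 ]))
(array([196.7, 310.5]), np.int32(271), array([0.3251, 0.1764, 0.045 ]))
(array([126.8, 313.8]), np.int32(277), array([0.3169, 0.3423, 0.0454]))
```

View pics/w8.png

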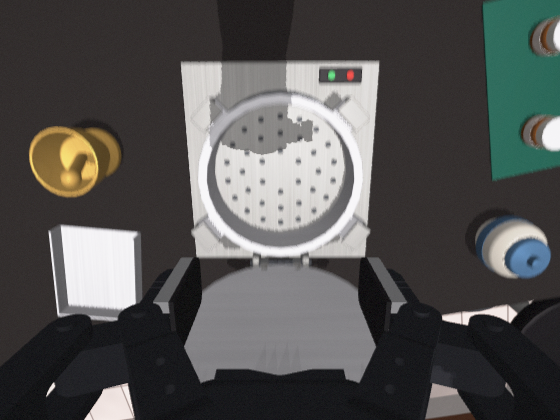

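View pics/t9.png

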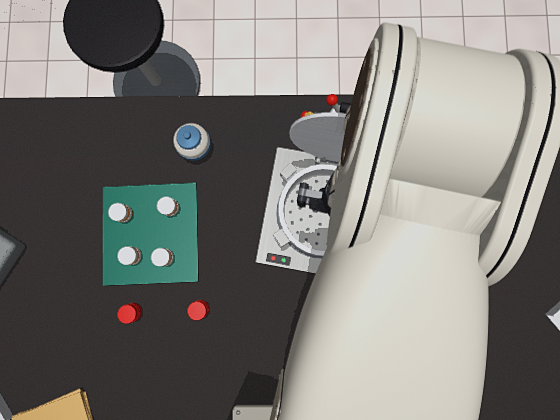

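Call:
send_rows --pt "0 0 0 -0.988" --pt "0 0 0 -0.988" --pt "0 0 0 -0.988" --pt "0 0 0 -0.988" --pt "0 0 0 -0.988" --pt "0 0 0 -0.988" --pt "0 0 0 -0.988" --pt "0 0 0 -0.988"

```text
clock: 24.85
eef_pos: [0.5318, -0.1176, 0.3515]
tool_rot: [-0.298, 0.955, -0.003, 0.004]
ft_force: [-0.1, 0.2, -1.1]
grip_width: 0.0679
```

```bash
python3 -c "
from h import *
delta([.576,.2555])"
```

```text
t 24.85 W [ 531.8 -117.6  351.5] S [-28.7   0.1] psi -2.537 F [-0.1  0.2 -1.1] T [ 0.06 -0.01 -0.07] w 67.9 j6 -0.82 tilt 0.01
tool dx,dy mm -248.4 281.8
```

Call:
send_rows --pt "-0.0207 0.0235 0 0" --pt "-0.0207 0.0235 0 0" --pt "-0.0207 0.0235 0 0" --pt "-0.0207 0.0235 0 0" --pt "-0.0207 0.0235 0.02 0" --pt "-0.0207 0.0235 0.03 0" --pt "-0.0207 0.0235 0.03 0" --pt "-0.0207 0.0235 0.03 0" --pt "-0.0207 0.0235 0.03 0" --pt "-0.0207 0.0235 0.03 0" --pt "-0.0207 0.0235 0.03 0" --pt "-0.0207 0.0235 0.02 0" --pt "0 0 0.02 0" --pt "0 0 0.03 0" --pt "0 0 0 0"

```text
clock: 26.35
eef_pos: [0.5763, 0.2543, 0.076]
tool_rot: [-0.296, 0.955, -0.003, -0.0]
ft_force: [-0.9, -0.0, -0.0]
grip_width: 0.0685
```

```bash
cat > jar.py <<'E'
from h import *
import sys
n=sys.argv[1]; tgt=np.array([float(sys.argv[2]),float(sys.argv[3])])
p,d,pose=snap("wrist",n); P=cloud("wrist",d,pose=pose)
m=(abs(P[...,2]-.0485)<.004)&(np.hypot(P[...,0]-tgt[0],P[...,1]-tgt[1])<.05)
q=(P[m][:,:2]*1000).astype(np.float32)
print("cap px",np.argwhere(m).mean(0)[::-1].round(),m.sum(),cv2.minEnclosingCircle(q),P[m][:,2].max())
c=np.array(cv2.minEnclosingCircle(q)[0])/1000
delta(c)
E
python3 jar.py w9 .576 .2555
```

```text
cap px [285. 223.] 3588 ((573.377685546875, 258.4678039550781), 21.930217742919922) 0.052231598564405124
t 26.4 W [577.6 254.6  78.7] S [-52.1 374.4] psi -2.541 F [0.2 0.1 0.1] T [ 0.01  0.02 -0.03] w 68.3 j6 -0.18 tilt 0.006
tool dx,dy mm 1.3 5.6
```

View pics/w9.png

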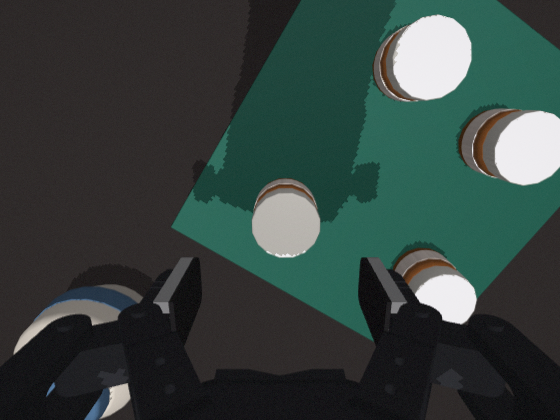

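Call:
send_rows --pt "0.001 0.004 0.02 0" --pt "0 0 0.025 0" --pt "0 0 0.025 0" --pt "0 0 0.02 0" --pt "0 0 0.01 0" --pt "0 0 0 0"

```text
clock: 27.0
eef_pos: [0.5771, 0.2574, -0.0191]
tool_rot: [-0.296, 0.955, -0.002, 0.004]
ft_force: [0.5, 0.3, -0.6]
grip_width: 0.0683
```

Call:
send_rows --claw -1 --pt "0 0 0 0" --pt "0 0 0 0" --pt "0 0 0 0" --pt "0 0 0 0"

```text
clock: 27.4
eef_pos: [0.5788, 0.2584, -0.0167]
tool_rot: [-0.296, 0.955, -0.002, 0.006]
ft_force: [-0.3, 0.2, 7.0]
grip_width: 0.0424
```

```bash
python3 -c "
from h import *
st();snap('wrist','w10')"
```

```text
t 27.4 W [578.8 258.4 -16.7] S [-51.7 378.4] psi -2.541 F [-0.3  0.2  7. ] T [ 0.01  0.04 -0.02] w 42.4 j6 -0.18 tilt 0.013
```

View pics/w10.png

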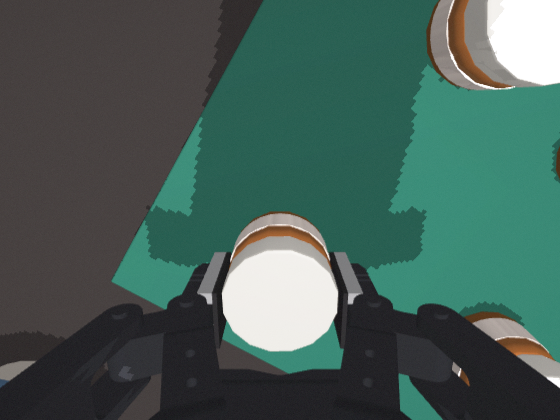

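Call:
send_rows --pt "0 0 -0.01 0" --pt "0 0 -0.02 0" --pt "0 0 -0.03 0" --pt "0 0 -0.03 0" --pt "0 0 -0.03 0" --pt "0 0 -0.02 0"

```text
clock: 28.05
eef_pos: [0.5761, 0.2582, 0.124]
tool_rot: [-0.296, 0.955, -0.002, 0.005]
ft_force: [0.4, -0.1, -1.4]
grip_width: 0.0424
```

```bash
cat > held.py <<'E'
from h import *
import sys
p,d,pose=snap("wrist",sys.argv[1]); o,psi=st()
P=cloud("wrist",d,pose=pose);Q=(P-pose[0])@R.from_quat(pose[1]).as_matrix()*1000
m=(p.min(-1)>120)&(abs(Q[...,1])<30)&(abs(Q[...,0])<40)&(Q[...,2]<-30)&(Q[...,2]>-90)
z0=np.percentile(Q[m][:,2],5); m&=abs(Q[...,2]-z0)<4
c,r=cv2.minEnclosingCircle(Q[m][:,:2].astype(np.float32)); print("cap in tool: c",np.round(c,1),"r",round(r,1),"top z",round(z0,1),m.sum())
if len(sys.argv)>2:
    s=np.array([float(sys.argv[2]),float(sys.argv[3])]); print("slot W",toW(s)); delta(toW(s)); print("then subtract cap offset; jar bottom rel TCP",round(-z0-46,1))
E
python3 held.py w11 .0354 .0354
```

```text
t 28.1 W [577.8 259.  127.3] S [-52.8 378.7] psi -2.541 F [1.7 0.4 1.2] T [ 0.03 -0.01 -0.01] w 42.7 j6 -0.18 tilt 0.016
cap in tool: c [3.2 1.3] r 22.3 top z -67.8 9628
slot W [ 0.60130765 -0.09471576]
t 28.1 W [577.8 259.  127.3] S [-52.8 378.7] psi -2.541 F [1.7 0.4 1.2] T [ 0.03 -0.01 -0.01] w 42.7 j6 -0.18 tilt 0.016
tool dx,dy mm 180.5 -305.1
then subtract cap offset; jar bottom rel TCP 21.8
```

Call:
send_rows --pt "0.0088 -0.0153 0 0" --pt "0.0177 -0.0306 0 0" --pt "0.0177 -0.0306 0 0" --pt "0.0177 -0.0306 0 0" --pt "0.0177 -0.0306 0 0" --pt "0.0177 -0.0306 0 0" --pt "0.0177 -0.0306 0 0" --pt "0.0177 -0.0306 0 0" --pt "0.0177 -0.0306 0 0" --pt "0.0177 -0.0306 0 0" --pt "0.0088 -0.0153 0 0" --pt "0 0 0 0" --pt "0 0 0 0"

```text
clock: 29.4
eef_pos: [0.6016, -0.0944, 0.1208]
tool_rot: [-0.295, 0.955, -0.001, 0.003]
ft_force: [0.5, 0.9, -1.2]
grip_width: 0.0424
```

```bash
python3 held.py w12 .0354 .0354
```

```text
t 29.45 W [601.9 -93.7 121.1] S [35.8 36.5] psi -2.541 F [ 0.   0.2 -1.1] T [ 0.03  0.05 -0.07] w 42.6 j6 -0.76 tilt 0.007
cap in tool: c [3.1 1.4] r 22.0 top z -67.7 9171
slot W [ 0.60130765 -0.09471576]
t 29.45 W [601.9 -93.7 121.1] S [35.8 36.5] psi -2.541 F [ 0.   0.2 -1.1] T [ 0.03  0.05 -0.07] w 42.6 j6 -0.76 tilt 0.007
tool dx,dy mm 1.0 -0.5
then subtract cap offset; jar bottom rel TCP 21.7
```

View pics/w12.png

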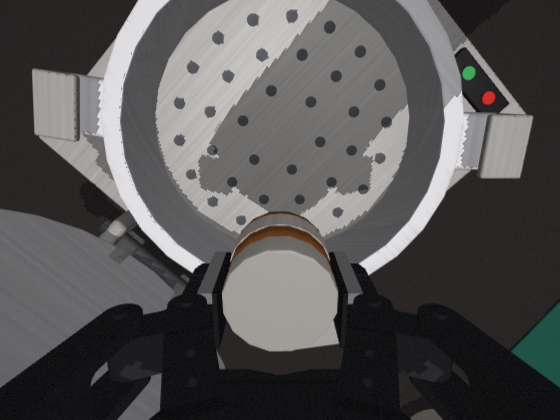

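Call:
send_rows --pt "0 0 0.015 0" --pt "0 0 0.02 0" --pt "0 0 0.02 0" --pt "0 0 0.02 0" --pt "0 0 0.015 0" --pt "0 0 0.01 0" --pt "0 0 0 0"

```text
clock: 30.15
eef_pos: [0.602, -0.0931, 0.0202]
tool_rot: [-0.297, 0.955, -0.001, 0.002]
ft_force: [-0.7, -0.0, -0.4]
grip_width: 0.0426
```

Call:
send_rows --pt "0 0 0.003 0" --pt "0 0 0.003 0" --pt "0 0 0.002 0" --pt "0 0 0 0"

```text
clock: 30.55
eef_pos: [0.6037, -0.0947, 0.0141]
tool_rot: [-0.296, 0.955, -0.002, 0.004]
ft_force: [-0.3, 1.0, -1.4]
grip_width: 0.0427
```

```bash
python3 held.py w13 .0354 .0354
```

```text
t 30.6 W [603.7 -94.8  14.2] S [37.8 35.8] psi -2.541 F [-1.   0.8 -1.6] T [-0.01 -0.01 -0.04] w 42.8 j6 -0.76 tilt 0.01
cap in tool: c [3.1 1.3] r 21.9 top z -67.7 9153
slot W [ 0.60130765 -0.09471576]
t 30.6 W [603.7 -94.8  14.2] S [37.8 35.8] psi -2.541 F [-1.   0.8 -1.6] T [-0.01 -0.01 -0.04] w 42.8 j6 -0.76 tilt 0.01
tool dx,dy mm 2.0 1.4
then subtract cap offset; jar bottom rel TCP 21.7
```

Call:
send_rows --pt "0 0 0.0015 0" --pt "0 0 0.0015 0" --pt "0 0 0 0"

```text
clock: 30.9
eef_pos: [0.604, -0.0949, 0.0123]
tool_rot: [-0.296, 0.955, -0.003, 0.005]
ft_force: [-2.3, -0.0, 5.7]
grip_width: 0.0423
```

Call:
send_rows --pt "0 0 0.001 0" --pt "0 0 0.001 0" --pt "0 0 0 0"

```text
clock: 31.2
eef_pos: [0.6041, -0.0949, 0.0122]
tool_rot: [-0.296, 0.955, -0.003, 0.005]
ft_force: [-5.4, 1.2, 15.4]
grip_width: 0.0425
```

Call:
send_rows --claw 0.3 --pt "0 0 -0.002 0" --pt "0 0 0 0" --pt "0 0 0 0" --pt "0 0 0 0"

```text
clock: 31.6
eef_pos: [0.6035, -0.0946, 0.0104]
tool_rot: [-0.296, 0.955, -0.002, 0.004]
ft_force: [-0.6, 0.1, -0.3]
grip_width: 0.0555
```

Call:
send_rows --pt "0 0 -0.015 0" --pt "0 0 -0.025 0" --pt "0 0 -0.03 0" --pt "0 0 -0.03 0" --pt "0 0 -0.03 0"

```text
clock: 32.1
eef_pos: [0.6022, -0.0944, 0.1415]
tool_rot: [-0.296, 0.955, -0.002, 0.004]
ft_force: [0.5, -0.2, 0.5]
grip_width: 0.0556
```

```bash
cat > chk.py <<'E'
from h import *
import sys
p,d,pose=snap("wrist",sys.argv[1]); st(); P=cloud("wrist",d,pose=pose); S=toS(P)
m=(abs(P[...,2]-.078)<.004)&(np.hypot(S[...,0],S[...,1])<.09)&(p.min(-1)>90)
k,l,s,c=cv2.connectedComponentsWithStats(m.astype(np.uint8))
for j in range(1,k):
    if s[j,4]>200:
        cc,r=cv2.minEnclosingCircle((S[l==j]*1000).astype(np.float32)); print("jar px",c[j].round(),"S",np.round(cc,1),"r",round(r,1),"dist",np.hypot(*cc).round(1),"ztop",P[l==j][:,2].mean().round(4))
p2,d2,_=snap('top',sys.argv[1]+'t'); P=cloud("top",d2)
cap=(P[...,2]>0.040)&(P[...,2]<0.06)&(P[...,1]>0.15)&(P[...,0]<.65)&(P[...,1]<.5)&(p2.min(-1)>100)
for b in blobs(cap,P): print(b)
E
python3 chk.py w14
```

```text
t 32.15 W [605.3 -94.9 147.7] S [39.4 36. ] psi -2.541 F [1.4 0.3 3.8] T [-0.05 -0.08  0.02] w 55.6 j6 -0.76 tilt 0.018
jar px [278. 202.] S [34.4 34. ] r 21.9 dist 48.4 ztop 0.079
(array([117.1, 211.6]), np.int32(247), array([0.56  , 0.3745, 0.0481]))
(array([126.5, 255.4]), np.int32(258), array([0.4557, 0.3474, 0.0482]))
(array([160. , 256.7]), np.int32(255), array([0.4507, 0.2666, 0.048 ]))
```

View pics/w14.png

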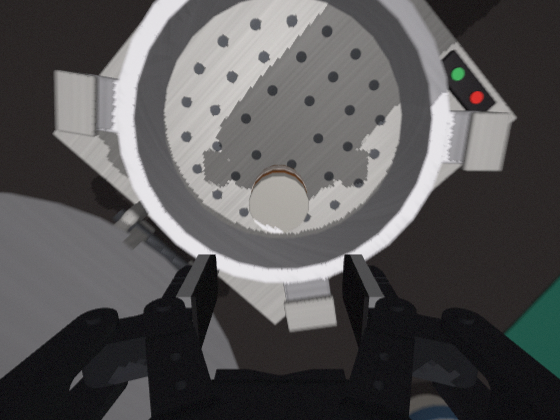

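```bash
python3 -c "
from h import *
delta([.4507,.2666])"
```

```text
t 32.2 W [605.7 -94.9 145.8] S [39.7 36. ] psi -2.541 F [ 0.9 -0.1  0.7] T [-0.02 -0.02 -0.09] w 55.7 j6 -0.76 tilt 0.018
tool dx,dy mm -76.5 385.8
```

Call:
send_rows --claw 0.6 --pt "-0.0035 0.0175 0 0" --pt "-0.007 0.0351 0 0" --pt "-0.007 0.0351 0 0" --pt "-0.007 0.0351 0 0" --pt "-0.007 0.0351 0 0" --pt "-0.007 0.0351 0 0" --pt "-0.007 0.0351 0 0" --pt "-0.007 0.0351 0.01 0" --pt "-0.007 0.0351 0.02 0" --pt "-0.007 0.0351 0.02 0" --pt "-0.007 0.0351 0.015 0" --pt "-0.0035 0.0175 0.005 0" --pt "0 0 0 0"

```text
clock: 33.5
eef_pos: [0.4444, 0.2687, 0.0659]
tool_rot: [-0.298, 0.955, -0.003, 0.001]
ft_force: [0.1, -0.4, 0.1]
grip_width: 0.0685
```

```bash
python3 jar.py w15 .4507 .2666
```

```text
cap px [274. 234.] 3860 ((448.46405029296875, 268.63079833984375), 21.834388732910156) 0.05204731800165627
t 33.55 W [445.8 267.7  66.8] S [-184.2  363. ] psi -2.538 F [-0.4 -0.4  0.6] T [-0.01  0.01  0.02] w 68.4 j6 -0.06 tilt 0.007
tool dx,dy mm -2.8 -0.8
```

Call:
send_rows --pt "-0.003 -0.001 0.02 0" --pt "0 0 0.025 0" --pt "0 0 0.02 0" --pt "0 0 0.015 0" --pt "0 0 0.006 0" --pt "0 0 0 0"

```text
clock: 34.15
eef_pos: [0.4516, 0.2669, -0.018]
tool_rot: [-0.295, 0.955, -0.003, 0.003]
ft_force: [0.0, -0.1, 0.2]
grip_width: 0.0685
```

Call:
send_rows --claw -1 --pt "0 0 0 0" --pt "0 0 0 0" --pt "0 0 0 0" --pt "0 0 0 0"

```text
clock: 34.55
eef_pos: [0.4535, 0.2686, -0.0158]
tool_rot: [-0.296, 0.955, -0.002, 0.005]
ft_force: [0.6, -1.2, 6.0]
grip_width: 0.0423
```

Call:
send_rows --pt "0 0 -0.01 0" --pt "0 0 -0.02 0" --pt "0 0 -0.03 0" --pt "0 0 -0.03 0" --pt "0 0 -0.03 0" --pt "0 0 -0.02 0" --pt "0 0 0 0"

```text
clock: 35.25
eef_pos: [0.4529, 0.2696, 0.1263]
tool_rot: [-0.296, 0.955, -0.001, 0.007]
ft_force: [-0.5, -0.1, -1.0]
grip_width: 0.0427
```

```bash
python3 held.py w16 -.0354 -.0354
```

```text
t 35.3 W [451.8 268.9 124.2] S [-178.5  365.4] psi -2.541 F [-0.  -0.2 -0.9] T [0.06 0.06 0.02] w 42.4 j6 -0.06 tilt 0.012
cap in tool: c [8.4 1.3] r 27.9 top z -67.1 9664
slot W [ 0.51869235 -0.15128424]
t 35.3 W [451.8 268.9 124.2] S [-178.5  365.4] psi -2.541 F [-0.  -0.2 -0.9] T [0.06 0.06 0.02] w 42.4 j6 -0.06 tilt 0.012
tool dx,dy mm 182.4 -384.5
then subtract cap offset; jar bottom rel TCP 21.1
```

Call:
send_rows --pt "0.0075 -0.0161 0 0" --pt "0.0149 -0.0322 0 0" --pt "0.0149 -0.0322 0 0" --pt "0.0149 -0.0322 0 0" --pt "0.0149 -0.0322 0 0" --pt "0.0149 -0.0322 0 0" --pt "0.0149 -0.0322 0 0" --pt "0.0149 -0.0322 0 0" --pt "0.0149 -0.0322 0 0" --pt "0.0149 -0.0322 0 0" --pt "0.0149 -0.0322 0 0" --pt "0.0149 -0.0322 0 0" --pt "0.0075 -0.0161 0 0" --pt "0 0 0 0" --pt "0 0 0 0"

```text
clock: 36.8
eef_pos: [0.5203, -0.1512, 0.1224]
tool_rot: [-0.295, 0.955, -0.001, 0.003]
ft_force: [0.4, 0.5, -1.2]
grip_width: 0.043
```

```bash
python3 held.py w17 -.0354 -.0354
```

```text
t 36.85 W [ 520.6 -150.6  122.8] S [-33.7 -34.4] psi -2.541 F [-0.3  0.3 -1.5] T [-0.01 -0.01  0.02] w 42.5 j6 -0.88 tilt 0.006
cap in tool: c [2.6 1.5] r 22.0 top z -66.8 9044
slot W [ 0.51869235 -0.15128424]
t 36.85 W [ 520.6 -150.6  122.8] S [-33.7 -34.4] psi -2.541 F [-0.3  0.3 -1.5] T [-0.01 -0.01  0.02] w 42.5 j6 -0.88 tilt 0.006
tool dx,dy mm 1.9 0.5
then subtract cap offset; jar bottom rel TCP 20.8
```

View pics/w17.png

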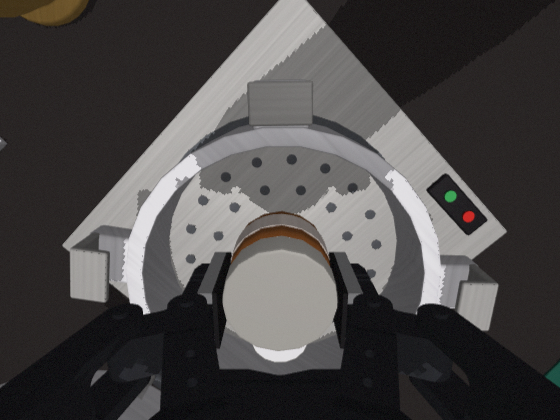

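Call:
send_rows --pt "0 0 0.015 0" --pt "0 0 0.02 0" --pt "0 0 0.02 0" --pt "0 0 0.02 0" --pt "0 0 0.015 0" --pt "0 0 0.01 0" --pt "0 0 0.005 0" --pt "0 0 0.002 0" --pt "0 0 0 0"

```text
clock: 37.75
eef_pos: [0.5231, -0.1515, 0.0176]
tool_rot: [-0.296, 0.955, -0.002, 0.004]
ft_force: [0.1, 0.4, -0.9]
grip_width: 0.0423
```

Call:
send_rows --pt "0 0 0.0015 0" --pt "0 0 0.0015 0" --pt "0 0 0 0"

```text
clock: 38.05
eef_pos: [0.5229, -0.1519, 0.0145]
tool_rot: [-0.296, 0.955, -0.002, 0.004]
ft_force: [0.0, 0.0, -0.3]
grip_width: 0.0424
```

Call:
send_rows --pt "0 0 0.0015 0" --pt "0 0 0.0015 0" --pt "0 0 0 0"

```text
clock: 38.35
eef_pos: [0.5232, -0.1519, 0.0132]
tool_rot: [-0.296, 0.955, -0.003, 0.005]
ft_force: [-3.3, 0.6, 10.4]
grip_width: 0.0429
```

Call:
send_rows --pt "0 0 0.001 0" --pt "0 0 0 0"

```text
clock: 38.55
eef_pos: [0.5232, -0.1519, 0.0131]
tool_rot: [-0.296, 0.955, -0.003, 0.005]
ft_force: [-6.5, 1.0, 17.0]
grip_width: 0.0427
```

Call:
send_rows --claw 0.3 --pt "0 0 -0.002 0" --pt "0 0 0 0" --pt "0 0 0 0" --pt "0 0 0 0"

```text
clock: 38.95
eef_pos: [0.5227, -0.1517, 0.0119]
tool_rot: [-0.296, 0.955, -0.002, 0.004]
ft_force: [-0.1, 0.1, -0.5]
grip_width: 0.0556
```

Call:
send_rows --pt "0 0 -0.015 0" --pt "0 0 -0.025 0" --pt "0 0 -0.03 0" --pt "0 0 -0.03 0" --pt "0 0 -0.03 0" --pt "0 0 0 0"

```text
clock: 39.55
eef_pos: [0.5248, -0.1524, 0.1467]
tool_rot: [-0.296, 0.955, -0.005, 0.008]
ft_force: [0.7, -1.0, -0.3]
grip_width: 0.0553
```

Call:
send_rows --pt "0 0 0 0.98" --pt "0 0 0 0.98" --pt "0 0 0 0.98" --pt "0 0 0 0.98" --pt "0 0 0 0.98" --pt "0 0 0 0.98" --pt "0 0 0 0.98" --pt "0 0 0 0.98" --pt "0 0 0 0.98" --pt "0 0 0 0.98" --pt "0 0 0 0.98" --pt "0 0 0 0.98" --pt "0 0 0 0.98" --pt "0 0 0 0.98" --pt "0 0 0 0.98" --pt "0 0 0 0.98" --pt "0 0 0 0"

```text
clock: 41.25
eef_pos: [0.521, -0.1513, 0.141]
tool_rot: [0.465, 0.885, 0.001, 0.003]
ft_force: [-0.9, 0.8, 0.6]
grip_width: 0.0557
```

```bash
python3 chk.py w18;  python3 -c "
from h import *
delta([.4557,.3474])"
```

```text
t 41.3 W [ 521.1 -151.3  141.2] S [-33. -35.] psi 2.176 F [0.  0.9 0.4] T [0.06 0.06 0.05] w 55.6 j6 0.68 tilt 0.008
jar px [414. 204.] S [34.  34.2] r 22.1 dist 48.2 ztop 0.0788
jar px [279. 205.] S [-34.7 -36.1] r 21.9 dist 50.1 ztop 0.0788
(array([117.2, 211.6]), np.int32(248), array([0.5601, 0.3745, 0.048 ]))
(array([126.6, 255.4]), np.int32(261), array([0.4557, 0.3471, 0.0481]))
t 41.35 W [ 521.2 -151.3  141.4] S [-32.9 -35. ] psi 2.176 F [0.4 0.2 0.9] T [0.05 0.02 0.03] w 55.2 j6 0.68 tilt 0.008
tool dx,dy mm 447.4 230.0
```

View pics/w18.png

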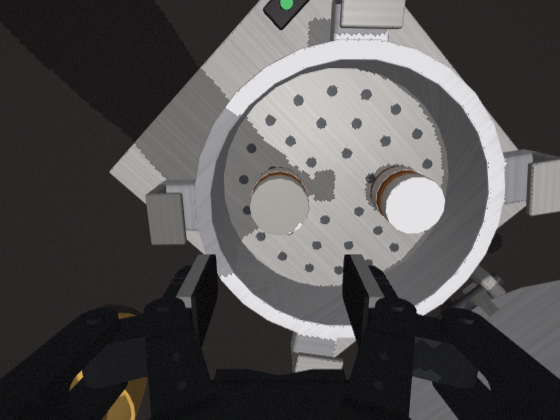

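Two jars stand in the chamber at S(34,34) and S(-35,-36). Next is the jar at (0.456,0.347).

Call:
send_rows --claw 0.6 --pt "0.016 0.008 0 0" --pt "0.032 0.0165 0 0" --pt "0.032 0.0165 0 0" --pt "0.032 0.0165 0 0" --pt "0.032 0.0165 0 0" --pt "0.032 0.0165 0 0" --pt "0.032 0.0165 0 0" --pt "0.032 0.0165 0 0" --pt "0.032 0.0165 0 0" --pt "0.032 0.0165 0 0" --pt "0.032 0.0165 0.01 0" --pt "0.032 0.0165 0.02 0" --pt "0.032 0.0165 0.02 0" --pt "0.032 0.0165 0.02 0" --pt "0.0155 0.0075 0.005 0" --pt "0 0 0 0" --pt "0 0 0 0"

```text
clock: 43.05
eef_pos: [0.4579, 0.347, 0.0659]
tool_rot: [0.465, 0.885, 0.001, 0.005]
ft_force: [-0.8, -0.5, 1.0]
grip_width: 0.0682
```

```bash
python3 jar.py w19 .4557 .3474
```

```text
cap px [278. 219.] 3979 ((452.7256164550781, 349.9696350097656), 21.841455459594727) 0.05195153753364984
t 43.1 W [458.3 346.6  66.3] S [-186.4  442.9] psi 2.174 F [-0.2 -0.6 -0.6] T [-0.01 -0.02  0.02] w 68.1 j6 1.62 tilt 0.01
tool dx,dy mm 5.9 -2.7
```

Call:
send_rows --pt "0.004 -0.002 0.02 0" --pt "0 0 0.025 0" --pt "0 0 0.02 0" --pt "0 0 0.015 0" --pt "0 0 0.006 0" --pt "0 0 0 0"

```text
clock: 43.7
eef_pos: [0.4549, 0.3481, -0.0202]
tool_rot: [0.466, 0.885, 0.001, 0.004]
ft_force: [0.9, 0.4, 0.0]
grip_width: 0.0687
```

Call:
send_rows --claw -1 --pt "0 0 0 0" --pt "0 0 0 0" --pt "0 0 0 0" --pt "0 0 0 0"

```text
clock: 44.1
eef_pos: [0.456, 0.35, -0.0186]
tool_rot: [0.465, 0.885, 0.003, 0.005]
ft_force: [0.6, -0.9, 6.3]
grip_width: 0.0431
```

Call:
send_rows --pt "0 0 -0.01 0" --pt "0 0 -0.02 0" --pt "0 0 -0.03 0" --pt "0 0 -0.03 0" --pt "0 0 -0.03 0" --pt "0 0 -0.02 0" --pt "0 0 0 0"

```text
clock: 44.8
eef_pos: [0.4552, 0.3513, 0.1236]
tool_rot: [0.465, 0.885, 0.005, 0.006]
ft_force: [0.4, 0.9, -1.1]
grip_width: 0.0429
```

```bash
python3 held.py w20 .0354 -.0354
```

```text
t 44.85 W [454.1 350.4 121.3] S [-191.1  445.9] psi 2.174 F [ 0.1 -0.1 -1.7] T [-0.03 -0.05 -0.05] w 42.6 j6 1.63 tilt 0.012
cap in tool: c [ 5.4 -2.6] r 25.9 top z -69.5 9766
slot W [ 0.58828424 -0.16430765]
t 44.85 W [454.1 350.4 121.3] S [-191.1  445.9] psi 2.174 F [ 0.1 -0.1 -1.7] T [-0.03 -0.05 -0.05] w 42.6 j6 1.63 tilt 0.012
tool dx,dy mm -499.9 -181.7
then subtract cap offset; jar bottom rel TCP 23.5
```

Call:
send_rows --pt "-0.0168 -0.006 0 0" --pt "-0.0335 -0.0121 0 0" --pt "-0.0335 -0.0121 0 0" --pt "-0.0335 -0.0121 0 0" --pt "-0.0335 -0.0121 0 0" --pt "-0.0335 -0.0121 0 0" --pt "-0.0335 -0.0121 0 0" --pt "-0.0335 -0.0121 0 0" --pt "-0.0335 -0.0121 0 0" --pt "-0.0335 -0.0121 0 0" --pt "-0.0335 -0.0121 0 0" --pt "-0.0335 -0.0121 0 0" --pt "-0.0335 -0.0121 0 0" --pt "-0.0335 -0.0121 0 0" --pt "-0.0335 -0.0121 0 0" --pt "-0.0168 -0.006 0 0" --pt "0 0 0 0" --pt "0 0 0 0"

```text
clock: 46.65
eef_pos: [0.5878, -0.167, 0.1204]
tool_rot: [0.465, 0.885, 0.001, 0.003]
ft_force: [-0.2, 0.8, -0.8]
grip_width: 0.0429
```

```bash
python3 held.py w21 .0354 -.0354
```

```text
t 46.7 W [ 588.  -166.3  120.8] S [ 35.5 -37.4] psi 2.175 F [ 0.6  0.2 -1.2] T [-0.    0.01 -0.  ] w 42.8 j6 0.69 tilt 0.007
cap in tool: c [ 1.1 -1.5] r 22.0 top z -69.5 9270
slot W [ 0.58828424 -0.16430765]
t 46.7 W [ 588.  -166.3  120.8] S [ 35.5 -37.4] psi 2.175 F [ 0.6  0.2 -1.2] T [-0.    0.01 -0.  ] w 42.8 j6 0.69 tilt 0.007
tool dx,dy mm 1.5 1.4
then subtract cap offset; jar bottom rel TCP 23.5
```

View pics/w21.png

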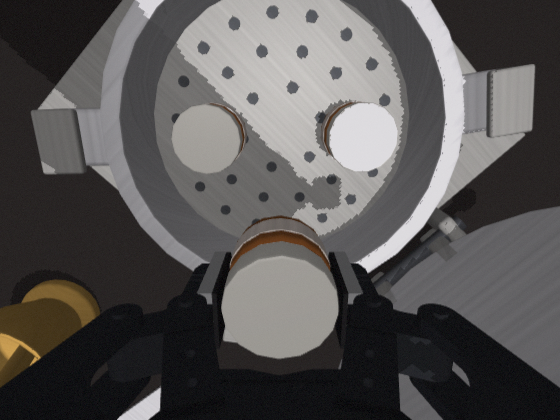

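Call:
send_rows --pt "0 0 0.015 0" --pt "0 0 0.02 0" --pt "0 0 0.02 0" --pt "0 0 0.02 0" --pt "0 0 0.015 0" --pt "0 0 0.01 0" --pt "0 0 0.005 0" --pt "0 0 0.003 0" --pt "0 0 0 0"

```text
clock: 47.6
eef_pos: [0.5904, -0.1671, 0.0142]
tool_rot: [0.465, 0.885, 0.001, 0.005]
ft_force: [-0.4, -0.3, -1.6]
grip_width: 0.0426
```

Call:
send_rows --pt "0 0 0.0015 0" --pt "0 0 0.0015 0" --pt "0 0 0 0"

```text
clock: 47.9
eef_pos: [0.5903, -0.1675, 0.0111]
tool_rot: [0.465, 0.885, 0.001, 0.005]
ft_force: [1.6, -0.4, -1.1]
grip_width: 0.0427
```

Call:
send_rows --pt "0 0 0.0015 0" --pt "0 0 0.0015 0" --pt "0 0 0 0"

```text
clock: 48.2
eef_pos: [0.5907, -0.1676, 0.0104]
tool_rot: [0.465, 0.885, 0.001, 0.005]
ft_force: [-4.4, 1.6, 11.2]
grip_width: 0.0428
```

Call:
send_rows --claw 0.3 --pt "0 0 -0.002 0" --pt "0 0 0 0" --pt "0 0 0 0" --pt "0 0 0 0"

```text
clock: 48.6
eef_pos: [0.5901, -0.1674, 0.0096]
tool_rot: [0.465, 0.885, 0.001, 0.004]
ft_force: [-0.3, -0.0, 0.7]
grip_width: 0.0559
```

Call:
send_rows --pt "0 0 -0.015 0" --pt "0 0 -0.025 0" --pt "0 0 -0.03 0" --pt "0 0 -0.03 0" --pt "0 0 -0.035 0" --pt "0 0 0 0"

```text
clock: 49.2
eef_pos: [0.5925, -0.1681, 0.1507]
tool_rot: [0.465, 0.885, 0.002, 0.01]
ft_force: [0.7, -0.6, 0.6]
grip_width: 0.0555
```

```bash
python3 chk.py w22;  python3 -c "
from h import *
delta([.560,.3745])"
```

```text
t 49.25 W [ 591.1 -167.7  147.9] S [ 38.8 -38.3] psi 2.174 F [-0.3  1.1 -0.8] T [-0.02  0.02  0.01] w 55.7 j6 0.69 tilt 0.016
jar px [347. 126.] S [34.1 34.3] r 21.8 dist 48.3 ztop 0.079
jar px [208. 128.] S [-34.4 -36.3] r 21.9 dist 50.1 ztop 0.079
jar px [276. 197.] S [ 35.5 -38.4] r 21.9 dist 52.3 ztop 0.0789
(array([117.1, 211.6]), np.int32(247), array([0.56  , 0.3749, 0.0482]))
t 49.3 W [ 589.6 -167.3  145.7] S [ 37.3 -38.1] psi 2.174 F [-0.2  1.3 -1. ] T [-0.    0.04  0.  ] w 55.5 j6 0.69 tilt 0.011
tool dx,dy mm 463.0 283.0
```

Call:
send_rows --claw 0.6 --pt "0.0145 0.0088 0 0" --pt "0.029 0.0177 0 0" --pt "0.029 0.0177 0 0" --pt "0.029 0.0177 0 0" --pt "0.029 0.0177 0 0" --pt "0.029 0.0177 0 0" --pt "0.029 0.0177 0 0" --pt "0.029 0.0177 0 0" --pt "0.029 0.0177 0 0" --pt "0.029 0.0177 0 0" --pt "0.029 0.0177 0 0" --pt "0.029 0.0177 0 0" --pt "0.029 0.0177 0.02 0" --pt "0.029 0.0177 0.02 0" --pt "0.029 0.0177 0.02 0" --pt "0.029 0.0177 0.02 0" --pt "0.0145 0.0088 0 0" --pt "0 0 0 0" --pt "0 0 0 0"

```text
clock: 51.2
eef_pos: [0.558, 0.3754, 0.062]
tool_rot: [0.464, 0.886, -0.0, 0.004]
ft_force: [0.6, 0.5, -0.8]
grip_width: 0.0683
```

```bash
python3 jar.py w23 .56 .3745
```

```text
cap px [285. 229.] 4061 ((558.6345825195312, 377.0793151855469), 21.84893798828125) 0.05198655415849024
t 51.25 W [558.7 374.8  62.8] S [-92.9 489.1] psi 2.174 F [-0.3  0.  -0.5] T [-0.08  0.04  0.05] w 68.2 j6 1.56 tilt 0.008
tool dx,dy mm 1.9 1.3
```

Call:
send_rows --pt "0.001 0.001 0.02 0" --pt "0 0 0.025 0" --pt "0 0 0.02 0" --pt "0 0 0.012 0" --pt "0 0 0.005 0" --pt "0 0 0 0"

```text
clock: 51.85
eef_pos: [0.5606, 0.3759, -0.0185]
tool_rot: [0.465, 0.885, 0.001, 0.004]
ft_force: [-0.4, 0.2, 0.1]
grip_width: 0.0687
```

Call:
send_rows --claw -1 --pt "0 0 0 0" --pt "0 0 0 0" --pt "0 0 0 0" --pt "0 0 0 0"

```text
clock: 52.25
eef_pos: [0.5618, 0.3774, -0.0166]
tool_rot: [0.465, 0.885, 0.003, 0.005]
ft_force: [0.3, -0.6, 6.5]
grip_width: 0.0426
```

Call:
send_rows --pt "0 0 -0.01 0" --pt "0 0 -0.02 0" --pt "0 0 -0.03 0" --pt "0 0 -0.03 0" --pt "0 0 -0.03 0" --pt "0 0 -0.02 0" --pt "0 0 0 0"

```text
clock: 52.95
eef_pos: [0.5611, 0.3783, 0.1259]
tool_rot: [0.465, 0.885, 0.004, 0.006]
ft_force: [0.5, 0.6, -0.8]
grip_width: 0.0423
```

```bash
python3 held.py w24 -.0354 .0354
```

```text
t 53.0 W [560.  377.6 123.3] S [-92.1 492.1] psi 2.174 F [ 1.  -0.1 -2.2] T [ 0.01  0.03 -0.02] w 42.6 j6 1.56 tilt 0.012
cap in tool: c [ 7.2 -1.7] r 28.1 top z -67.8 9731
slot W [ 0.53171576 -0.08169235]
t 53.0 W [560.  377.6 123.3] S [-92.1 492.1] psi 2.174 F [ 1.  -0.1 -2.2] T [ 0.01  0.03 -0.02] w 42.6 j6 1.56 tilt 0.012
tool dx,dy mm -362.1 -284.0
then subtract cap offset; jar bottom rel TCP 21.8
```

Call:
send_rows --pt "-0.013 -0.0101 0 0" --pt "-0.026 -0.0202 0 0" --pt "-0.026 -0.0202 0 0" --pt "-0.026 -0.0202 0 0" --pt "-0.026 -0.0202 0 0" --pt "-0.026 -0.0202 0 0" --pt "-0.026 -0.0202 0 0" --pt "-0.026 -0.0202 0 0" --pt "-0.026 -0.0202 0 0" --pt "-0.026 -0.0202 0 0" --pt "-0.026 -0.0202 0 0" --pt "-0.026 -0.0202 0 0" --pt "-0.026 -0.0202 0 0" --pt "-0.026 -0.0202 0 0" --pt "-0.013 -0.0101 0 0" --pt "0 0 0 0" --pt "0 0 0 0"

```text
clock: 54.7
eef_pos: [0.5317, -0.083, 0.1206]
tool_rot: [0.465, 0.885, 0.001, 0.003]
ft_force: [-0.4, 0.6, -1.0]
grip_width: 0.0424
```

```bash
python3 held.py w25 -.0354 .0354
```

```text
t 54.75 W [532.  -82.5 120.9] S [-35.   34.7] psi 2.174 F [-0.2 -0.7 -1.5] T [-0.01  0.04  0.05] w 42.6 j6 0.81 tilt 0.007
cap in tool: c [ 0.5 -1.9] r 22.0 top z -67.5 9029
slot W [ 0.53171576 -0.08169235]
t 54.75 W [532.  -82.5 120.9] S [-35.   34.7] psi 2.174 F [-0.2 -0.7 -1.5] T [-0.01  0.04  0.05] w 42.6 j6 0.81 tilt 0.007
tool dx,dy mm 0.8 0.2
then subtract cap offset; jar bottom rel TCP 21.5
```

View pics/w25.png

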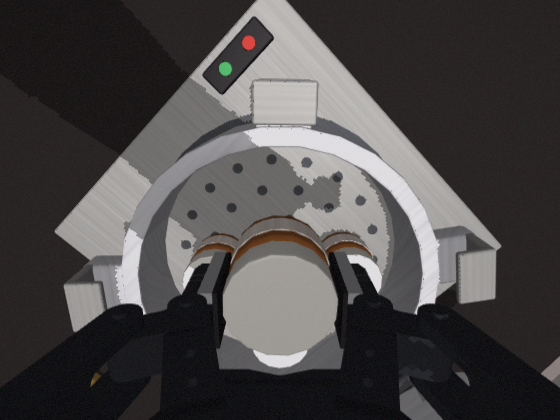

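Call:
send_rows --pt "0 0 0.015 0" --pt "0 0 0.02 0" --pt "0 0 0.02 0" --pt "0 0 0.02 0" --pt "0 0 0.015 0" --pt "0 0 0.01 0" --pt "0 0 0.004 0" --pt "0 0 0.002 0" --pt "0 0 0 0"

```text
clock: 55.65
eef_pos: [0.5343, -0.0832, 0.0166]
tool_rot: [0.465, 0.885, 0.001, 0.005]
ft_force: [0.0, 0.1, -0.9]
grip_width: 0.0425
```

Call:
send_rows --pt "0 0 0.0015 0" --pt "0 0 0.0015 0" --pt "0 0 0 0"

```text
clock: 55.95
eef_pos: [0.5341, -0.0836, 0.0135]
tool_rot: [0.465, 0.885, 0.001, 0.005]
ft_force: [-1.2, 1.0, -1.5]
grip_width: 0.0424
```

Call:
send_rows --pt "0 0 0.0015 0" --pt "0 0 0.0015 0" --pt "0 0 0 0"

```text
clock: 56.25
eef_pos: [0.5344, -0.0836, 0.0124]
tool_rot: [0.465, 0.885, 0.001, 0.005]
ft_force: [-4.0, 0.7, 10.9]
grip_width: 0.0425
```

Call:
send_rows --claw 0.3 --pt "0 0 -0.002 0" --pt "0 0 0 0" --pt "0 0 0 0" --pt "0 0 0 0"

```text
clock: 56.65
eef_pos: [0.5339, -0.0835, 0.012]
tool_rot: [0.465, 0.885, 0.001, 0.004]
ft_force: [0.5, 0.3, 0.8]
grip_width: 0.0555
```

Call:
send_rows --pt "0 0 -0.015 0" --pt "0 0 -0.025 0" --pt "0 0 -0.03 0" --pt "0 0 -0.03 0" --pt "0 0 -0.04 0" --pt "0 0 -0.04 0" --pt "0 0 -0.04 0" --pt "0 0 0 0"

```text
clock: 57.45
eef_pos: [0.5353, -0.0836, 0.2385]
tool_rot: [0.465, 0.885, 0.003, 0.01]
ft_force: [0.4, -0.4, -0.2]
grip_width: 0.0555
```

Call:
send_rows --claw 0.6 --pt "0.01 0 -0.03 -0.98" --pt "0 0 -0.03 -0.98" --pt "0 0 -0.03 -0.98" --pt "0 0 -0.03 -0.98" --pt "0 0 -0.02 -0.98" --pt "0 0 0 -0.98" --pt "0 0 0 -0.98" --pt "0 0 0 -0.96" --pt "0 0 0 0"

```text
clock: 58.35
eef_pos: [0.525, -0.0745, 0.3713]
tool_rot: [0.093, 0.996, -0.001, 0.004]
ft_force: [-0.2, -0.2, -0.1]
grip_width: 0.0683
```

```bash
python3 chk.py w26; python3 -c "
from h import *
snap('scene','s6'); delta(toW([.147,0]))"
```

```text
t 58.4 W [525.  -74.5 371.4] S [-43.4  41.2] psi 2.954 F [-0.4 -0.1  0.3] T [0.01 0.   0.02] w 68.6 j6 0.05 tilt 0.008
jar px [223. 163.] S [-35.1 -36.3] r 21.7 dist 50.5 ztop 0.0788
jar px [274. 162.] S [-35.4  33.5] r 21.9 dist 48.7 ztop 0.0789
jar px [224. 211.] S [ 34.8 -38.3] r 21.9 dist 51.8 ztop 0.0787
jar px [275. 210.] S [33.8 34.4] r 22.0 dist 48.2 ztop 0.0787
t 58.5 W [525.  -74.5 371.6] S [-43.4  41.2] psi 2.955 F [-0.8  0.5  1.2] T [-0.04 -0.02  0.04] w 68.6 j6 0.05 tilt 0.008
tool dx,dy mm -190.4 -40.9
```

View pics/w26.png

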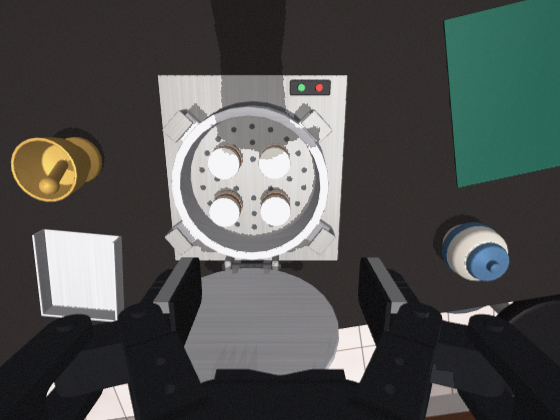

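View pics/s6.png

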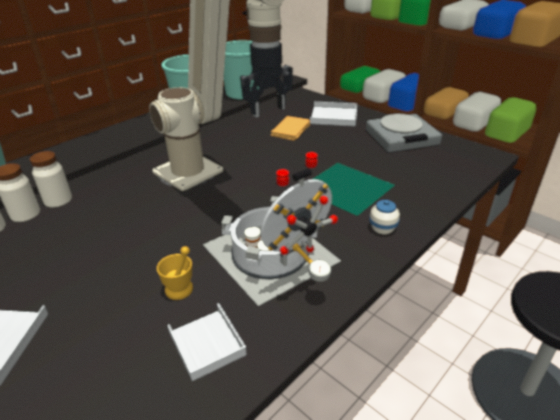

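Call:
send_rows --pt "-0.02 -0.0102 0.026 0" --pt "-0.03 -0.0102 0 0" --pt "-0.03 -0.0102 0 0" --pt "-0.03 -0.0102 0 0" --pt "-0.03 0 0 0" --pt "-0.025 0 0 0" --pt "-0.015 0 0 0" --pt "0 0 0 0"

```text
clock: 59.3
eef_pos: [0.6855, -0.1459, 0.3353]
tool_rot: [0.093, 0.996, -0.001, 0.007]
ft_force: [0.8, 0.1, 1.3]
grip_width: 0.0683
```

Run:
```python
from h import *
o,_=st(); print(o['joint_pos'])
p,d,pose=snap('wrist','w27');P=cloud("wrist",d,pose=pose);Q=(P-pose[0])@R.from_quat(pose[1]).as_matrix()*1000
hd=(P[...,2]>.30)&(P[...,2]<.37)&(abs(Q[...,1])<30)&(p.max(-1)<80)&(Q[...,0]<30)&(np.mgrid[0:420,0:560][0]<330)
print(hd.sum(),(toS(P[hd])*1000).min(0),(toS(P[hd])*1000).max(0),P[hd][:,2].min(),P[hd][:,2].max())
```

```text
t 59.3 W [ 685.5 -145.9  335.3] S [127.5   0.6] psi 2.955 F [0.8 0.1 1.3] T [-0.02  0.06 -0.02] w 68.3 j6 -0.02 tilt 0.015
[-2.09709003e-01  7.91674662e-01  1.27204110e+00  2.03656531e+00
 -3.03903754e-05 -2.34310782e-02]
2664 [134.01037311 -21.87417731] [151.68405987  22.09309649] 0.3162208548934184 0.34947532910307766
```

View pics/w27.png

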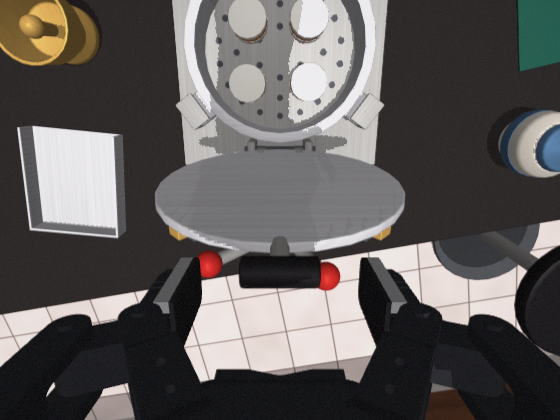

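Call:
send_rows --pt "0.003 0 0.015 0" --pt "0 0 0.02 0" --pt "0 0 0.018 0" --pt "0 0 0 0"

```text
clock: 59.75
eef_pos: [0.6822, -0.1452, 0.2878]
tool_rot: [0.093, 0.996, -0.001, 0.011]
ft_force: [-0.4, -0.6, 0.0]
grip_width: 0.0683
```

```bash
python3 -c "
from h import *
delta(toW([.146,0]));print(monitor.get_obs()['joint_pos'])"
```

```text
t 59.75 W [ 682.2 -145.2  287.8] S [124.2   0.6] psi 2.956 F [-0.4 -0.6  0. ] T [ 0.    0.01 -0.  ] w 68.3 j6 -0.02 tilt 0.022
tool dx,dy mm -21.8 -0.6
[-2.09756453e-01  6.80543407e-01  9.28021240e-01  1.79649480e+00
 -2.04117574e-05 -2.39866299e-02]
```

Call:
send_rows --pt "-0.007 0 0.003 0" --pt "-0.007 0 0.002 0" --pt "-0.007 0 0.002 0" --pt "0 0 0 0"

```text
clock: 60.15
eef_pos: [0.7052, -0.1496, 0.2831]
tool_rot: [0.093, 0.996, -0.002, 0.013]
ft_force: [-0.1, 0.2, -0.2]
grip_width: 0.0685
```

```bash
python3 -c "
from h import *
delta(toW([.146,0]));snap('wrist','w28')"
```

```text
t 60.15 W [ 705.2 -149.6  283.1] S [147.6   0.5] psi 2.956 F [-0.1  0.2 -0.2] T [-0.02  0.02  0.03] w 68.5 j6 -0.02 tilt 0.026
tool dx,dy mm 1.6 -0.5
```

View pics/w28.png

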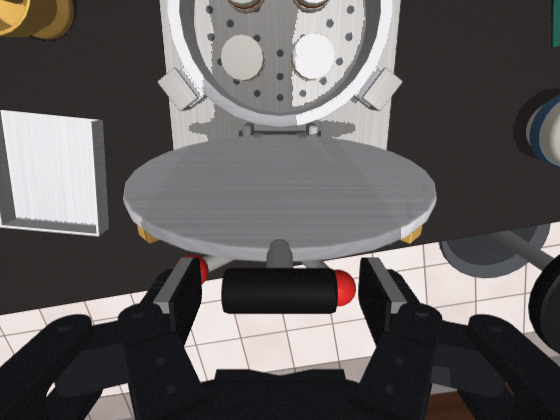

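Call:
send_rows --pt "0 0 0.006 0" --pt "0 0 0 0"

```text
clock: 60.4
eef_pos: [0.7037, -0.1494, 0.2744]
tool_rot: [0.093, 0.996, -0.001, 0.01]
ft_force: [-0.7, 0.1, -0.5]
grip_width: 0.0683
```

Call:
send_rows --claw -1 --pt "0 0 0 0" --pt "0 0 0 0" --pt "0 0 0 0" --pt "0 0 0 0"

```text
clock: 60.8
eef_pos: [0.7037, -0.1495, 0.2748]
tool_rot: [0.093, 0.996, -0.001, 0.01]
ft_force: [-1.6, 0.2, 3.4]
grip_width: 0.0428
```

```bash
python3 -c "
from h import *
st();snap('wrist','w29')"
python3 - <<'E'
import numpy as np
a=np.concatenate([[1.70],np.linspace(1.65,0,34)])
x=.115-.246*np.cos(a); z=.094+.246*np.sin(a)
print([[float(round(-i,4)),0,float(round(-j,4)),0] for i,j in zip(np.diff(x),np.diff(z))])
E
```

```text
t 60.8 W [ 703.7 -149.5  274.8] S [146.2   0.4] psi 2.956 F [-1.6  0.2  3.4] T [-0.01  0.44 -0.04] w 42.8 j6 -0.02 tilt 0.021
[[0.0122, 0, -0.0013, 0], [0.0123, 0, -0.0007, 0], [0.0123, 0, -0.0001, 0], [0.0123, 0, 0.0006, 0], [0.0122, 0, 0.0012, 0], [0.0122, 0, 0.0018, 0], [0.0121, 0, 0.0024, 0], [0.0119, 0, 0.003, 0], [0.0118, 0, 0.0036, 0], [0.0116, 0, 0.0042, 0], [0.0113, 0, 0.0047, 0], [0.0111, 0, 0.0053, 0], [0.0108, 0, 0.0059, 0], [0.0105, 0, 0.0064, 0], [0.0102, 0, 0.0069, 0], [0.0098, 0, 0.0074, 0], [0.0094, 0, 0.0079, 0], [0.009, 0, 0.0083, 0], [0.0086, 0, 0.0088, 0], [0.0082, 0, 0.0092, 0], [0.0077, 0, 0.0096, 0], [0.0072, 0, 0.01, 0], [0.0067, 0, 0.0103, 0], [0.0062, 0, 0.0106, 0], [0.0056, 0, 0.0109, 0], [0.0051, 0, 0.0112, 0], [0.0045, 0, 0.0114, 0], [0.0039, 0, 0.0117, 0], [0.0033, 0, 0.0118, 0], [0.0027, 0, 0.012, 0], [0.0021, 0, 0.0121, 0], [0.0015, 0, 0.0122, 0], [0.0009, 0, 0.0123, 0], [0.0003, 0, 0.0123, 0]]
```

View pics/w29.png

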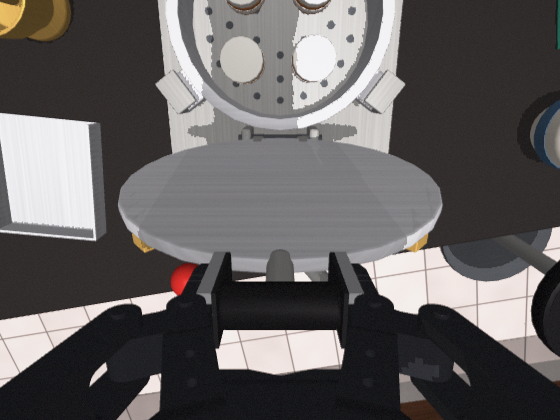

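Call:
send_rows --pt "0.006 0 -0.0006 0" --pt "0.0062 0 -0.0006 0" --pt "0.0123 0 -0.0007 0" --pt "0.0123 0 -0.0001 0" --pt "0.0123 0 0.0006 0" --pt "0.0122 0 0.0012 0" --pt "0.0122 0 0.0018 0" --pt "0.0121 0 0.0024 0"

```text
clock: 61.65
eef_pos: [0.6223, -0.1342, 0.2712]
tool_rot: [0.093, 0.996, -0.002, 0.015]
ft_force: [2.2, -1.4, 7.8]
grip_width: 0.0429
```

Call:
send_rows --pt "0.0119 0 0.003 0" --pt "0.0118 0 0.0036 0" --pt "0.0116 0 0.0042 0" --pt "0.0113 0 0.0047 0" --pt "0.0111 0 0.0053 0" --pt "0.0108 0 0.0059 0"

```text
clock: 62.25
eef_pos: [0.5539, -0.1214, 0.2438]
tool_rot: [0.093, 0.996, -0.002, 0.014]
ft_force: [-4.7, 1.0, 11.5]
grip_width: 0.0433
```

```bash
cat > arc.py <<'E'
from h import *
o,_=st(); s=toS(o['eef_pos'])[0]; zc=o['eef_pos'][2]+.0615
print("alpha est",np.arctan2(zc-.094,.115-s).round(3),"radius",np.hypot(zc-.094,.115-s).round(4))
E
python3 arc.py
```

```text
t 62.25 W [ 553.9 -121.4  243.8] S [-6.3  0.4] psi 2.956 F [-4.7  1.  11.5] T [-0.01  0.43 -0.  ] w 43.3 j6 -0.03 tilt 0.027
alpha est 1.05 radius 0.2436
```

Call:
send_rows --pt "0.0105 0 0.0044 0" --pt "0.0102 0 0.0069 0" --pt "0.0098 0 0.0074 0" --pt "0.0094 0 0.0079 0" --pt "0.009 0 0.0083 0" --pt "0.0086 0 0.0088 0" --pt "0.0082 0 0.0092 0" --pt "0.0077 0 0.0096 0"

```text
clock: 63.05
eef_pos: [0.4815, -0.1078, 0.1762]
tool_rot: [0.093, 0.996, -0.001, 0.01]
ft_force: [-1.9, -0.3, 0.3]
grip_width: 0.0433
```

```bash
python3 arc.py
```

```text
t 63.05 W [ 481.5 -107.8  176.2] S [-79.9   0.5] psi 2.956 F [-1.9 -0.3  0.3] T [-0.23 -0.09  0.07] w 43.3 j6 -0.03 tilt 0.021
alpha est 0.635 radius 0.2421
```

Call:
send_rows --pt "0.0072 0 0.01 0" --pt "0.0067 0 0.0103 0" --pt "0.0062 0 0.0106 0" --pt "0.0056 0 0.0109 0" --pt "0.0051 0 0.0112 0" --pt "0.0045 0 0.0114 0" --pt "0.0039 0 0.0117 0" --pt "0.0033 0 0.0118 0"

```text
clock: 63.85
eef_pos: [0.4425, -0.1005, 0.0869]
tool_rot: [0.093, 0.996, -0.001, 0.011]
ft_force: [-0.1, -0.9, -0.4]
grip_width: 0.0433
```

```bash
python3 arc.py
```

```text
t 63.85 W [ 442.5 -100.5   86.9] S [-119.6    0.5] psi 2.956 F [-0.1 -0.9 -0.4] T [-0.19 -0.52 -0.02] w 43.3 j6 -0.04 tilt 0.022
alpha est 0.228 radius 0.2409
```

Call:
send_rows --pt "0.002 0 0.008 0" --pt "0.0015 0 0.008 0" --pt "0.001 0 0.008 0" --pt "0.001 0 0.008 0" --pt "0.0008 0 0.006 0" --pt "0.0005 0 0.005 0" --pt "0 0 0.003 0"

```text
clock: 64.55
eef_pos: [0.4367, -0.0994, 0.041]
tool_rot: [0.093, 0.996, -0.001, 0.01]
ft_force: [-0.1, -0.5, -2.3]
grip_width: 0.043
```

Call:
send_rows --pt "0 0 0.003 0" --pt "0 0 0.002 0" --pt "0 0 0 0"

```text
clock: 64.85
eef_pos: [0.4366, -0.0994, 0.0361]
tool_rot: [0.093, 0.996, -0.001, 0.01]
ft_force: [-0.1, -0.4, -2.4]
grip_width: 0.0429
```

```bash
python3 arc.py;python3 balls.py t20
```

```text
t 64.85 W [436.6 -99.4  36.1] S [-125.6    0.5] psi 2.956 F [-0.1 -0.4 -2.4] T [-0.15 -0.45  0.04] w 42.9 j6 -0.04 tilt 0.02
alpha est 0.015 radius 0.2406
t 64.85 W [436.6 -99.4  36.1] S [-125.6    0.5] psi 2.956 F [-0.1 -0.4 -2.4] T [-0.15 -0.45  0.04] w 42.9 j6 -0.04 tilt 0.02
[326.  169.7] 62 0.1472 S [78.6 13.3] r 79.7 ang 9.6
[291.3 194.3] 61 0.1481 S [11.9 78.9] r 79.8 ang 81.4
[361.2 194.8] 60 0.148 S [ 37.1 -71. ] r 80.1 ang -62.4
[304.5 235.2] 62 0.1486 S [-70.5  34.8] r 78.6 ang 153.7
[348.2 236. ] 65 0.1488 S [-55.9 -57.2] r 80.0 ang -134.4
```

Call:
send_rows --pt "0 0 0.0015 0" --pt "0 0 0.001 0" --pt "0 0 0 0"

```text
clock: 65.2
eef_pos: [0.4367, -0.0994, 0.0349]
tool_rot: [0.093, 0.996, -0.001, 0.01]
ft_force: [-3.1, 0.0, 7.6]
grip_width: 0.0432
```

Call:
send_rows --pt "0 0 0.001 0" --pt "0 0 0.001 0" --pt "0 0 0 0"

```text
clock: 65.5
eef_pos: [0.4368, -0.0994, 0.0347]
tool_rot: [0.093, 0.996, -0.001, 0.011]
ft_force: [-9.0, 0.0, 23.4]
grip_width: 0.0432
```

Call:
send_rows --claw 0.6 --pt "0 0 -0.002 0" --pt "0 0 0 0" --pt "0 0 0 0" --pt "0 0 0 0" --pt "0 0 -0.025 0" --pt "0 0 -0.035 0" --pt "0 0 -0.035 0" --pt "0 0 0 0"

```text
clock: 66.3
eef_pos: [0.4384, -0.0998, 0.1331]
tool_rot: [0.093, 0.996, -0.002, 0.015]
ft_force: [0.5, 1.0, 0.3]
grip_width: 0.0679
```

Call:
send_rows --claw -1 --pt "0 0 0 0" --pt "0 0 0 0" --pt "0 0 0 0" --pt "0 0 0 0" --pt "0 0 0 0" --pt "0 0 0 0"

```text
clock: 66.9
eef_pos: [0.4346, -0.099, 0.1284]
tool_rot: [0.093, 0.996, -0.001, 0.01]
ft_force: [-0.3, 0.4, 0.2]
grip_width: 0.0003
```

```bash
python3 balls.py t21; python3 -c "
from h import *
delta(toW([-.0077,-.0514]))"
```

```text
t 66.9 W [434.6 -99.  128.4] S [-127.7    0.6] psi 2.956 F [-0.3  0.4  0.2] T [ 0.02  0.02 -0.01] w 0.3 j6 -0.04 tilt 0.02
[326.  169.8] 61 0.1472 S [78.  13.4] r 79.1 ang 9.7
[291.3 194.5] 60 0.1472 S [11.6 79. ] r 79.8 ang 81.7
[361.1 194.9] 61 0.1476 S [ 36.8 -70.4] r 79.5 ang -62.4
[304.6 235.5] 66 0.148 S [-71.4  34.6] r 79.3 ang 154.2
[348.4 234.8] 44 0.1479 S [-53.5 -57.8] r 78.8 ang -132.8
t 66.95 W [434.7 -99.  128.5] S [-127.6    0.6] psi 2.956 F [0.5 0.2 0.1] T [ 0.02  0.04 -0.05] w -0.1 j6 -0.04 tilt 0.02
tool dx,dy mm -119.9 -51.9
```

Call:
send_rows --pt "-0.02 -0.0087 0 0" --pt "-0.02 -0.0087 0 0" --pt "-0.02 -0.0087 0 0" --pt "-0.02 -0.0086 0 0" --pt "-0.02 -0.0086 0 0" --pt "-0.02 -0.0086 0 0" --pt "0 0 0 0" --pt "0 0 0.02 0" --pt "0 0 0.018 0" --pt "0 0 0.01 0" --pt "0 0 0 0"

```text
clock: 68.05
eef_pos: [0.5422, -0.1715, 0.0816]
tool_rot: [0.092, 0.996, -0.001, 0.008]
ft_force: [-0.8, 0.6, -0.9]
grip_width: -0.0001
```

Run:
```python
from h import *
st()
a=np.radians(np.arange(261,48,-6.))
p=np.stack([52*np.cos(a),52*np.sin(a)],-1); d=np.diff(p,axis=0)
print([[float(round(-x/1000,4)),float(round(y/1000,4)),0,0] for x,y in d])
```

```text
t 68.05 W [ 542.2 -171.5   81.6] S [ -8.6 -50.9] psi 2.956 F [-0.8  0.6 -0.9] T [ 0.06  0.06 -0.  ] w -0.1 j6 -0.12 tilt 0.017
[[0.0053, 0.0011, 0, 0], [0.0052, 0.0017, 0, 0], [0.005, 0.0022, 0, 0], [0.0047, 0.0027, 0, 0], [0.0044, 0.0032, 0, 0], [0.004, 0.0036, 0, 0], [0.0036, 0.004, 0, 0], [0.0032, 0.0044, 0, 0], [0.0027, 0.0047, 0, 0], [0.0022, 0.005, 0, 0], [0.0017, 0.0052, 0, 0], [0.0011, 0.0053, 0, 0], [0.0006, 0.0054, 0, 0], [-0.0, 0.0054, 0, 0], [-0.0006, 0.0054, 0, 0], [-0.0011, 0.0053, 0, 0], [-0.0017, 0.0052, 0, 0], [-0.0022, 0.005, 0, 0], [-0.0027, 0.0047, 0, 0], [-0.0032, 0.0044, 0, 0], [-0.0036, 0.004, 0, 0], [-0.004, 0.0036, 0, 0], [-0.0044, 0.0032, 0, 0], [-0.0047, 0.0027, 0, 0], [-0.005, 0.0022, 0, 0], [-0.0052, 0.0017, 0, 0], [-0.0053, 0.0011, 0, 0], [-0.0054, 0.0006, 0, 0], [-0.0054, 0.0, 0, 0], [-0.0054, -0.0006, 0, 0], [-0.0053, -0.0011, 0, 0], [-0.0052, -0.0017, 0, 0], [-0.005, -0.0022, 0, 0], [-0.0047, -0.0027, 0, 0], [-0.0044, -0.0032, 0, 0]]
```

Call:
send_rows --pt "0.0053 0.0011 0 0" --pt "0.0052 0.0017 0 0" --pt "0.005 0.0022 0 0" --pt "0.0047 0.0027 0 0" --pt "0.0044 0.0032 0 0" --pt "0.004 0.0036 0 0" --pt "0.0036 0.004 0 0" --pt "0.0032 0.0044 0 0" --pt "0.0027 0.0047 0 0" --pt "0.0022 0.005 0 0"

```text
clock: 69.05
eef_pos: [0.511, -0.1334, 0.0833]
tool_rot: [0.093, 0.996, -0.002, 0.011]
ft_force: [1.9, -3.5, 0.9]
grip_width: -0.0001
```

```bash
python3 balls.py t22
```

```text
t 69.05 W [ 511.  -133.4   83.3] S [-46.2 -19.2] psi 2.956 F [ 1.9 -3.5  0.9] T [-0.86 -0.35 -0.07] w -0.1 j6 -0.07 tilt 0.023
[309.4 173.8] 57 0.1479 S [62.9 48.1] r 79.2 ang 37.4
[289.9 211.5] 58 0.1481 S [-26.7  74.4] r 79.0 ang 109.8
[318.8 242.3] 29 0.1474 S [-79.7   1.8] r 79.7 ang 178.7
```

Call:
send_rows --pt "0.0017 0.0052 0 0" --pt "0.0011 0.0053 0 0" --pt "0.0006 0.0054 0 0" --pt "0 0.0054 0 0" --pt "-0.0006 0.0054 0 0" --pt "-0.0011 0.0053 0 0" --pt "-0.0017 0.0052 0 0" --pt "-0.0022 0.005 0 0" --pt "-0.0027 0.0047 0 0" --pt "-0.0032 0.0044 0 0" --pt "-0.0036 0.004 0 0" --pt "-0.004 0.0036 0 0" --pt "-0.0044 0.0032 0 0" --pt "-0.0047 0.0027 0 0" --pt "-0.005 0.0022 0 0" --pt "-0.0052 0.0017 0 0" --pt "-0.0053 0.0011 0 0" --pt "-0.0054 0.0006 0 0"

```text
clock: 70.9
eef_pos: [0.5684, -0.0715, 0.0834]
tool_rot: [0.092, 0.996, -0.001, 0.01]
ft_force: [-5.5, -1.2, 1.1]
grip_width: 0.0002
```

```bash
python3 balls.py t23
```

```text
t 70.9 W [568.4 -71.5  83.4] S [-1.2 52.2] psi 2.956 F [-5.5 -1.2  1.1] T [-0.16  1.02 -0.05] w 0.2 j6 0.06 tilt 0.02
[362.6 200.5] 61 0.1475 S [ 26.4 -76.2] r 80.7 ang -70.9
```

Call:
send_rows --pt "-0.0054 0 0 0" --pt "-0.0054 -0.0006 0 0" --pt "-0.0053 -0.0011 0 0" --pt "-0.0052 -0.0017 0 0" --pt "-0.005 -0.0022 0 0" --pt "0.003 0.001 0 0" --pt "0 0 -0.02 0" --pt "0 0 -0.025 0" --pt "0 0 0 0"

```text
clock: 71.85
eef_pos: [0.594, -0.0806, 0.1337]
tool_rot: [0.092, 0.996, -0.001, 0.016]
ft_force: [0.1, 0.6, 0.3]
grip_width: 0.0001
```

```bash
python3 balls.py t24
```

```text
t 71.85 W [594.  -80.6 133.7] S [25.6 47.9] psi 2.957 F [0.1 0.6 0.3] T [ 0.04 -0.05  0.01] w 0.1 j6 0.05 tilt 0.032
```

Call:
send_rows --pt "0.001 -0.0195 0 0" --pt "0.001 -0.019 0 0" --pt "0.001 -0.019 0 0" --pt "0.001 -0.019 0 0" --pt "0.001 -0.019 0 0" --pt "0 0 0 0" --pt "0 0 0 0"

```text
clock: 72.6
eef_pos: [0.5671, -0.1735, 0.1282]
tool_rot: [0.093, 0.996, -0.001, 0.01]
ft_force: [-0.1, 1.4, -0.3]
grip_width: 0.0004
```

```bash
python3 balls.py t25
```

```text
t 72.6 W [ 567.1 -173.5  128.2] S [ 16.3 -48.4] psi 2.956 F [-0.1  1.4 -0.3] T [0.01 0.04 0.04] w 0.4 j6 -0.11 tilt 0.021
[307.7 174.7] 61 0.1475 S [60.4 50.1] r 78.5 ang 39.6
[347.9 177.2] 13 0.146 S [ 70.  -35.2] r 78.3 ang -26.7
[290.1 213.3] 62 0.1479 S [-29.3  73.9] r 79.5 ang 111.6
[322.3 242.6] 65 0.1471 S [-80.3  -5.1] r 80.5 ang -176.4
```

Run:
```python
from h import *
a=np.radians(np.arange(288.6,150,-6.))
p=np.stack([52*np.cos(a),52*np.sin(a)],-1); d=np.diff(p,axis=0)
print([[float(round(-x/1000,4)),float(round(y/1000,4)),0,0] for x,y in d])
```

```text
[[0.0052, -0.0015, 0, 0], [0.0054, -0.0009, 0, 0], [0.0054, -0.0003, 0, 0], [0.0054, 0.0002, 0, 0], [0.0054, 0.0008, 0, 0], [0.0053, 0.0014, 0, 0], [0.0051, 0.0019, 0, 0], [0.0049, 0.0024, 0, 0], [0.0046, 0.0029, 0, 0], [0.0043, 0.0034, 0, 0], [0.0039, 0.0038, 0, 0], [0.0035, 0.0042, 0, 0], [0.003, 0.0045, 0, 0], [0.0025, 0.0048, 0, 0], [0.002, 0.0051, 0, 0], [0.0015, 0.0052, 0, 0], [0.0009, 0.0054, 0, 0], [0.0003, 0.0054, 0, 0], [-0.0002, 0.0054, 0, 0], [-0.0008, 0.0054, 0, 0], [-0.0014, 0.0053, 0, 0], [-0.0019, 0.0051, 0, 0], [-0.0024, 0.0049, 0, 0]]
```

Call:
send_rows --pt "0 0 0.02 0" --pt "0 0 0.018 0" --pt "0 0 0.008 0" --pt "0 0 0 0"

```text
clock: 73.05
eef_pos: [0.5671, -0.1726, 0.0813]
tool_rot: [0.092, 0.996, -0.001, 0.009]
ft_force: [0.5, -0.3, 0.5]
grip_width: 0.0002
```

Call:
send_rows --pt "0.0052 -0.0015 0 0" --pt "0.0054 -0.0009 0 0" --pt "0.0054 -0.0003 0 0" --pt "0.0054 0.0002 0 0" --pt "0.0054 0.0008 0 0" --pt "0.0053 0.0014 0 0" --pt "0.0051 0.0019 0 0" --pt "0.0049 0.0024 0 0" --pt "0.0046 0.0029 0 0" --pt "0.0043 0.0034 0 0" --pt "0.0039 0.0038 0 0" --pt "0.0035 0.0042 0 0" --pt "0.003 0.0045 0 0" --pt "0.0025 0.0048 0 0" --pt "0.002 0.0051 0 0" --pt "0.0015 0.0052 0 0" --pt "0.0009 0.0054 0 0"

```text
clock: 74.75
eef_pos: [0.5079, -0.1189, 0.081]
tool_rot: [0.093, 0.996, -0.002, 0.009]
ft_force: [0.7, -5.6, 0.2]
grip_width: -0.0002
```

Call:
send_rows --pt "0.0003 0.0054 0 0" --pt "-0.0002 0.0054 0 0"

```text
clock: 74.95
eef_pos: [0.5091, -0.108, 0.0806]
tool_rot: [0.093, 0.996, -0.002, 0.009]
ft_force: [0.7, -4.9, -0.3]
grip_width: -0.0003
```

```bash
python3 balls.py t26
```

```text
t 74.95 W [ 509.1 -108.    80.6] S [-52.8   5.4] psi 2.956 F [ 0.7 -4.9 -0.3] T [-0.93  0.12 -0.01] w -0.3 j6 -0.02 tilt 0.018
[327.  168.2] 32 0.148 S [82.2 11.7] r 83.1 ang 8.1
[291.4 194. ] 59 0.1476 S [12.2 79. ] r 79.9 ang 81.2
[301.6 234.7] 27 0.1473 S [-71.   40.3] r 81.7 ang 150.4
```

Call:
send_rows --pt "-0.0008 0.0054 0 0" --pt "-0.0008 0.003 0 0"

```text
clock: 75.2
eef_pos: [0.5124, -0.1001, 0.0807]
tool_rot: [0.093, 0.996, -0.002, 0.009]
ft_force: [-2.9, -8.9, 0.7]
grip_width: -0.0005
```

Call:
send_rows --pt "-0.0008 0.003 0 0" --pt "-0.0008 0.003 0 0"

```text
clock: 75.4
eef_pos: [0.5126, -0.0998, 0.0806]
tool_rot: [0.094, 0.995, -0.007, 0.007]
ft_force: [-9.3, -23.2, 4.1]
grip_width: -0.0002
```

Call:
send_rows --pt "0 0 0 0" --pt "0 0 0 0" --pt "0.001 -0.008 0 0" --pt "0 0 -0.02 0" --pt "0 0 -0.04 0" --pt "0 0 -0.04 0" --pt "0.04 0 -0.02 0" --pt "0.04 0 0 0" --pt "0.04 0 0 0" --pt "0.04 0 0 0" --pt "0 0 0 0"

```text
clock: 76.5
eef_pos: [0.3488, -0.0697, 0.1973]
tool_rot: [0.092, 0.996, 0.0, 0.008]
ft_force: [0.5, 0.6, 0.1]
grip_width: -0.0001
```

```bash
python3 balls.py t27
python3 - <<'E'
from h import *
a=cv2.imread("pics/top0.png")[150:270,265:390];b=cv2.imread("pics/t27.png")[150:270,265:390]
cv2.imwrite("pics/c9.png",cv2.resize(np.hstack([a,b]),None,fx=3.2,fy=3.2,interpolation=2))
E
```

```text
t 76.5 W [348.8 -69.7 197.3] S [-217.4   13.5] psi 2.957 F [0.5 0.6 0.1] T [-0.04 -0.01  0.08] w -0.1 j6 -0.02 tilt 0.016
[332.2 170.3] 61 0.1472 S [79.9 -0. ] r 79.9 ang -0.0
[293.7 188.7] 65 0.1474 S [24.8 74.8] r 78.8 ang 71.7
[362.6 201. ] 59 0.1474 S [ 24.6 -76.3] r 80.1 ang -72.2
[299.9 231.2] 63 0.1478 S [-63.8  45.8] r 78.6 ang 144.3
[342.7 239.3] 64 0.1474 S [-64.2 -47.7] r 80.0 ang -143.4
```

View pics/c9.png

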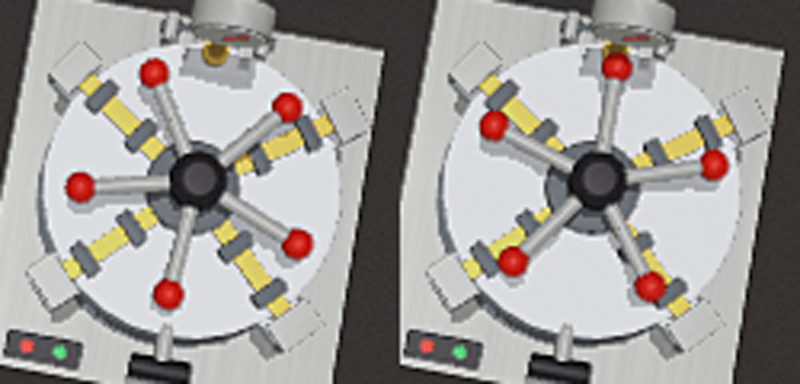

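View pics/t27.png

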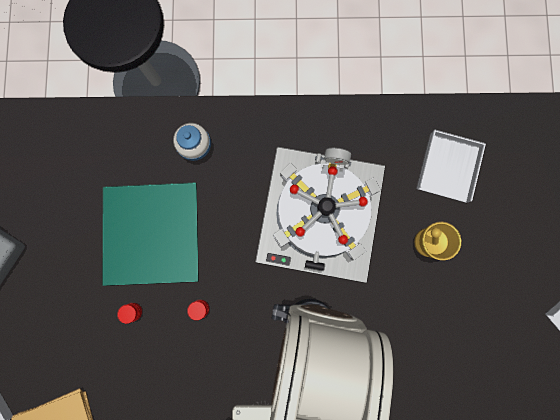

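The wheel has turned 298° back and now has a spoke exactly along the hinge axis, as it should at its stop. The lid is flat, the mat is empty, nothing else has moved, and the arm is clear.

```bash
python3 -c "
from h import *
from workcell import order
st();print(order.job_done());st()"
```

```text
t 76.55 W [352.2 -70.5 198. ] S [-213.9   13.4] psi 2.957 F [1.  0.1 0. ] T [ 0.   -0.05 -0.02] w -0.0 j6 -0.02 tilt 0.02
the job is handed in; nothing more can be done
None
the job is handed in; nothing more can be done
```

I finished all the steps and handed the job in at about 77 s; it reported no verdict.

- **Unlocking and opening:** I wound the star wheel anticlockwise to its stop in two strokes. I then lifted the lid by its T-handle until it rested on its stop, and let go.
- **Loading:** All four jars from the mat now stand on the plate, 48–52 mm from the chamber axis. Their caps measured about 79 mm high, 1 mm above the expected 78 mm. I checked this from the camera before closing and could not see the jars afterwards.
- **Closing:** I lowered the lid in the grip until it was shut, then wound the wheel clockwise to its stop.

**Last checks:** The wheel had turned back 298°, about 5.2 rad, so by the picture it is at its zero position. The spoke balls with the lid shut matched their earlier positions to within a pixel. In the final top picture the herb pot, weighing pan and mortar look unmoved. I never moved or deliberately touched the gauge or the red look-alikes.

**What disagreed:**
- The fingertips are about 41 mm above the reported TCP when shut. Because of this my first winding pass went over the spokes without touching them, and I worked from the camera measurements after that.
- The wrist and top cameras differed by 3–4 mm on the jar positions, which the grip absorbed.
- One reach to the handle brought joint 3 to 1.272, just inside its 1.28 limit. I backed off and came in lower.

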